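Get the junction box out from behind the spares

TASK

The grey junction box at the back of the aluminium tray is blocked in by the valve, the relay and the filter standing in front of it. Stand all three upright on the black mat, then lay the junction box lid up in the white test cradle, centred between its two end stops (either way round), and only then put the valve, the relay and the filter back upright, each on the spot in the tray where it stood at the start. Do not tip over the three things and do not disturb the meter, the screwdriver or the bottle.

Things in the scene. Friction and masses are not known exactly. Their poses are not given: they have to be found in the camera images.
- housing: Junction box to fetch: low grey die-cast box, 44 mm (its x) by 104 mm (its y), 35 mm high, flat lid with four dark screws on top, a round black gland 16 mm across sticking out 12 mm at each end (128 mm overall). Origin: centre of underside, z up. 0.3 kg. Starts on the tray's floor, long side 2 to 12 mm behind the feet of the three things: no room for a finger; 40 mm free behind it.
- valve: Valve: a square brass block 40 x 40 x 30 mm with an upright round steel stem, 28 mm in diameter, from 30 to 88 mm above the underside. Origin: centre of its underside; z up the stem. About 0.3 kg. Stands in one of the three places in the tray's front row, which are drawn at random.
- relay: Relay: an upright plain grey plastic box, 40 mm (its x) by 40 mm (its y) by 86 mm high, with a black band near its foot. Origin: centre of its underside; z up. About 0.2 kg. Stands in one of the three places in the tray's front row, its sides within 0.1 rad of the tray's.
- filter: Filter: an upright white round canister, 40 mm in diameter up to 72 mm, then tapering to 32 mm at its top at 86 mm, with an aluminium band. Origin: centre of its underside; z up. About 0.15 kg. Stands in one of the three places in the tray's front row.
- tray: Fixed aluminium tray, 150 mm (its x) by 200 mm (its y). Origin: centre of underside; x points from open front to back. Floor top at 4 mm; 3 mm walls, 20 mm high, at back (+x) and both ends. Three black round spots, 54 mm across, flush with the floor, at x = -43, y = -62, 0, 62 mm: each thing starts within 3 mm of one. Junction box starts near x = 7, y = 0.
- mat: Black rubber mat fixed to the bench, 130 mm (its x) by 220 mm (its y), 3 mm thick. Origin: centre of its underside, top 3 mm higher. The side area on which the three things wait.
- cradle: White fixed test cradle: flat bed 64 mm (its x) by 170 mm (its y), top 8 mm above the bench, with a dark steel stop across each end, reaching 22 mm above the bench; 140 mm clear between the stops (along y), long sides open. Origin: centre of underside. The junction box belongs on the bed's centre, its length along the cradle's y.
- meter: Bystander: black hand-held multimeter lying flat, 75 x 150 x 38 mm, loose beyond the work. Origin: centre of its underside. Leave it alone.
- screwdriver: Bystander: screwdriver lying on the bench beyond the work, loose. Leave it alone.
- bottle: Bystander: white bottle, 60 mm in diameter, 160 mm tall, standing loose at the right. Origin: centre of its underside. Leave it alone.
Things that resemble listed ones, but are neither listed nor needed, are in the scene too. What is shaped like the relay but turquoise is not meant.

How it is judged:
By the outcome, as a careful person would: the job done as asked, in the order asked, and still so for the second after the job is handed in, with the robot touching nothing.
It also fails if it takes over 141 s, if anything falls off the work surface, if the arm or the gripper's body presses on something with over 40 N, if the wrist force passes 120 N, or if a joint passes its speed limit or range.

ROBOT

A 6-joint arm with a two-finger parallel gripper is mounted at the origin on the work surface. World frame = base frame: x ahead of the robot, y to its left, z up, the work surface at z = 0. Lengths are in m, angles in rad, forces in N, time in s.
With the tool pointing down it reaches from about 0.375 to 0.975 m from the base axis. Payload 3.8 kg.
Tool frame: the origin (TCP) lies on the mounting face of the last link; the fingertips stand 173 mm ahead of it and the grasp point (between the pads) lies 155 mm ahead of it (bot.hold_point_z is the distance from the TCP to the grasp point, in m); z points along the fingers, y is the line along which they close (so a half turn about z gives the same grasp; the last joint's range is limited). The gripper opens to 85 mm and grips with 20 to 120 N. Pads are 22 mm wide; open, the fingers measure 114 mm over their backs; the gripper's body (76 mm by 85 mm) begins 54 mm behind the grasp point. The pads swing forward as they close: fully open they stand 13 mm farther back than shut.
Start: joints at [1.125, 0.264, 1.604, -0, 1.274, -0.037], TCP at [0.268, 0.619, 0.405] pointing down, gripper open.
Joint ranges: [-2.63, 2.63], [-0.94, 2.18], [0.31, 2.57], [-1.31, 4.45], [0, 2.66], [-2.55, 2.55]. Speed limits (rad/s): [2.57, 2.57, 3.14, 3.14, 3.14, 3.14].

INTERFACE

Orientations are given as a rotation vector (axis times angle).
In Python, from workcell import bot, optics gives the robot as it stands.
- The arm moves only by the shell command python3 -m jog 'ROWS' [OPENING] [FORCE]. ROWS is JSON, a list of rows, each an object of numbers: "dx", "dy", "dz": the shift along the tool's x, y, z in mm; "ax", "ay", "az": the turn, a rotation vector about the tool's x, y, z in degrees. A call has 1 to 20 rows; each row shifts and turns the commanded pose from where the row before left it, along the tool's axes as they then stand; what a row does not reach is not made up. A row lasts 1/12 s, in which the tool goes at most 41.7 mm and 7.16 degrees, less where a joint would pass 70% of its speed; a pose out of reach is approached as far as the arm can. A call with a gripper value outside its range is refused whole. OPENING is the opening, from 0 (shut) to 1 (fully open), set as the call begins (- or left out, the last holds). The fingers move at their own pace and stop on an object; FORCE is the grip in N (left out, the last holds). Time passes only in rows, so rows that do not move let the fingers close. It gives the time, the measured TCP pose, the force, the opening and the grip force at its end, in the units of the state.
- bot.read_state(): the state, without advancing time (a new reading comes with each control period).
- optics.read_camera(name): name is "side" or "top" or "wrist"; returns a dict with "img" (384x512x3 uint8, red, green, blue), "vertical_fov" (degrees; the focal length in pixels is half the picture's height over the tangent of half this angle, whatever the lens; pixels are square), "cx", "cy" (the principal point, pixels), "R" (3x3) and "t" (3): a world point X has camera coordinates R X + t; the wrist camera has in their place "tool_from_camera" (4x4, takes a point from camera to tool coordinates, whose origin is the TCP and whose axes are the flange's). Camera axes: x right, y down, z forward; pixel columns grow to the right and rows downward; lengths in m; the calibration is good to about 2 mm. A picture is of the moment at which its call begins: read the wrist's pose just before it. There is no depth.
- bot.finish_job(): hands the job in; it is judged then, once.
The state is a dict: "time": time; "q": joint angles; "joint_vel": joint speeds; "joint_torque": joint torques, N m; "tool_pos": TCP position; "tcp_rot": TCP orientation; "wrist_force": force on the tool from outside, world axes, zero at the start; "torque": the same for the moment, N m; "width": opening from 0.0 (shut) to 1.0 (fully open); "grip_force": force on a finger pad.
Only numpy, scipy, OpenCV 4.12 (cv2) and the standard library are available. Lean on these libraries where they do the work, as an engineer would, in place of code of your own. Each camera call takes 0.05 s, during which the arm holds its last target. There are 200 camera calls.

## Working session

There is one attempt and no reset: what is moved stays moved. The work goes in short steps, Python scripts to look and compute and a shell command to move; the robot and the scene stay as the last step left them, time stands still between calls to the robot, and variables do not carry over. Pictures are saved under pics/ and viewed, at most 14 in all, crops included, and the job is handed in when it is done.

```bash
ls; mkdir -p pics
python3 - <<'E'
from workcell import bot, optics
import cv2, numpy as np
s=bot.read_state(); print({k:np.round(v,3).tolist() for k,v in s.items()}, bot.hold_point_z)
for n in ("side","top","wrist"):
    c=optics.read_camera(n); cv2.imwrite(f"pics/{n}0.png",c["img"][:,:,::-1])
    print(n,{k:np.round(v,4).tolist() for k,v in c.items() if k!="img"})
a=[cv2.imread(f"pics/{n}0.png") for n in ("side","top")]
E
```

```text
pics
{'time': 0.0, 'q': [1.125, 0.265, 1.605, 0.0, 1.274, -0.037], 'joint_vel': [-0.002, -0.001, -0.0, -0.002, 0.0, -0.0], 'joint_torque': [-0.002, -51.512, -36.731, -0.0, 0.013, 0.0], 'tool_pos': [0.268, 0.619, 0.403], 'tcp_rot': [-0.638, -3.076, 0.003], 'wrist_force': [0.25, -0.66, 0.717], 'torque': [-0.009, 0.005, -0.017], 'grip_force': 0.0, 'width': 0.999} 0.1547
side {'vertical_fov': 46.1348, 'cx': 260.086, 'cy': 191.7641, 'R': [[0.8572, -0.5146, 0.0227], [-0.3063, -0.5446, -0.7807], [0.4141, 0.6623, -0.6244]], 't': [-0.5537, 0.1474, 1.3112]}
top {'vertical_fov': 42.2587, 'cx': 256.7171, 'cy': 190.152, 'R': [[0.0225, -0.9997, -0.004], [-0.9789, -0.0212, -0.2032], [0.2031, 0.0085, -0.9791]], 't': [-0.095, 0.5709, 1.2414]}
wrist {'vertical_fov': 63.1854, 'cx': 253.453, 'cy': 195.8353, 'tool_from_camera': [[0.0009, -0.9658, -0.2594, 0.0642], [1.0, 0.001, -0.0003, -0.001], [0.0005, -0.2594, 0.9658, 0.0305], [0.0, 0.0, 0.0, 1.0]]}
```

View pics/side0.png

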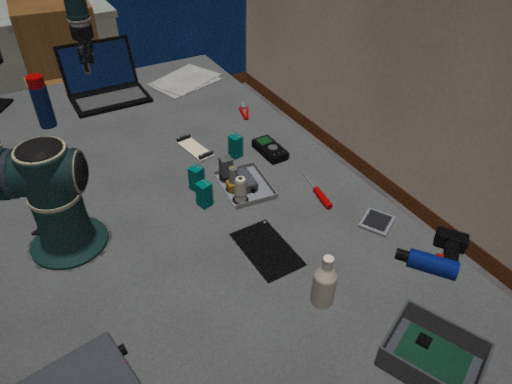

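View pics/top0.png

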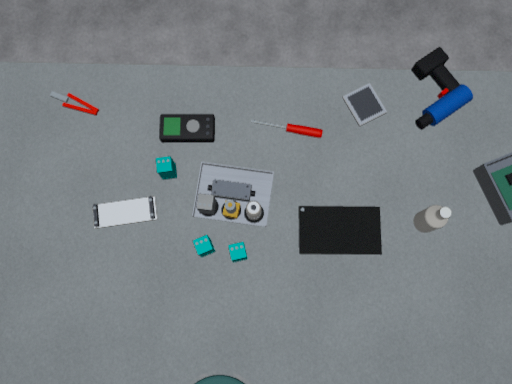

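The side view shows the tray at (246,186), the mat at (267,250), the cradle at (195,147), the meter at (270,148) and the bottle at (323,285). In the top view the tray is at (233,194), with the relay at (206,203), the valve at (231,209), the filter at (254,211) and the box at (232,189). The mat is at (340,230) and the cradle at (125,212). Turquoise decoys are at (166,167), (203,245) and (237,251).

Relay candidates: the grey box at (206,203) top, and turquoise boxes at (166,167), (203,245) and (237,251). The grey one standing in the tray's front row is the one meant.

```bash
cat > h.py <<'E'
from workcell import bot, optics
import cv2, numpy as np
from scipy.spatial.transform import Rotation as Ro
def shot(n,save=None):
    s=bot.read_state(); c=optics.read_camera(n)
    if n=="wrist":
        T=np.eye(4); T[:3,:3]=Ro.from_rotvec(s["tcp_rot"]).as_matrix(); T[:3,3]=s["tool_pos"]
        M=np.linalg.inv(T@c["tool_from_camera"]); c["R"],c["t"]=M[:3,:3],M[:3,3]
    c["f"]=192/np.tan(np.radians(c["vertical_fov"]/2))
    if save: cv2.imwrite(f"pics/{save}.png",c["img"][:,:,::-1]); np.save(f"pics/{save}.npy",{k:v for k,v in c.items()},allow_pickle=True)
    return c
def load(n): return np.load(f"pics/{n}.npy",allow_pickle=True).item()
def ray(c,p):
    R=np.asarray(c["R"]); o=-R.T@np.asarray(c["t"])
    return o, R.T@np.array([(p[0]-c["cx"])/c["f"],(p[1]-c["cy"])/c["f"],1])
def onz(c,p,z):
    o,d=ray(c,p); return o+d*(z-o[2])/d[2]
def tri(cps):
    A=0;b=0
    for c,p in cps:
        o,d=ray(c,p); d=d/np.linalg.norm(d); P=np.eye(3)-np.outer(d,d); A=A+P; b=b+P@o
    return np.linalg.solve(A,b)
def proj(c,X):
    x=np.asarray(c["R"])@X+np.asarray(c["t"]); return np.array([c["cx"],c["cy"]])+c["f"]*x[:2]/x[2]
def st():
    s=bot.read_state(); R=Ro.from_rotvec(s["tcp_rot"]).as_matrix()
    print("t",s["time"],"tcp",np.round(s["tool_pos"]*1 if hasattr(s["tool_pos"],'shape') else s["tool_pos"],4),"xax",np.round(R[:,0],3),"zax",np.round(R[:,2],4),"F",np.round(s["wrist_force"],1),"w",round(s["width"],3),"g",round(s["grip_force"],1),"q6",round(s["q"][5],2))
def go(X,yaw=None):
    """tool-frame shift (mm) to TCP target X with tool vertical; yaw=world angle (deg) of tool x axis wanted"""
    s=bot.read_state(); R=Ro.from_rotvec(s["tcp_rot"]).as_matrix(); d=R.T@(np.asarray(X)-s["tool_pos"])*1000
    a=np.degrees(np.arctan2(R[1,0],R[0,0])); print("shift mm",d.round(1),"tool x yaw",a.round(1), "" if yaw is None else f"turn az {-(yaw-a):.1f}")
E
python3 - <<'E'
from h import *
st()
t=shot("top","t1"); s=shot("side","s1")
for n,p,z in [("tray",(233,194),.004),("relaytop",(206,203),.09),("valvetop",(231,205),.09),("filtertop",(254,207),.09),("box",(232,189),.039),("mat",(340,230),.003),("cradle",(125,212),.008),("meter",(187,128),.03),("bottle",(440,212),.16),("d1",(166,167),.08),("d2",(203,245),.08),("d3",(237,251),.08)]: print(n,onz(t,p,z).round(3))
print(onz(s,(195,147),.008),onz(s,(267,250),.003))
E
```

```text
t 0.15 tcp [0.2682 0.6191 0.4036] xax [-0.918  0.398  0.   ] zax [-8.0e-04 -1.7e-03 -1.0e+00] F [-1.2 -0.1  0.4] w 1.002 g 0.0 q6 -0.04
tray [ 0.572 -0.018  0.004]
relaytop [0.53  0.045 0.09 ]
valvetop [ 0.526 -0.018  0.09 ]
filtertop [ 0.523 -0.077  0.09 ]
box [ 0.579 -0.016  0.039]
mat [ 0.48  -0.308  0.003]
cradle [0.515 0.272 0.008]
meter [0.749 0.113 0.03 ]
bottle [ 0.508 -0.521  0.16 ]
d1 [0.625 0.155 0.08 ]
d2 [0.425 0.049 0.08 ]
d3 [ 0.411 -0.037  0.08 ]
[0.52390766 0.27542926 0.008     ] [ 0.48132746 -0.31301525  0.003     ]
```

```bash
python3 -m jog '[{"az":6.65},{"az":6.65},{"az":6.65},{"az":6.65},{"az":6.65},{"az":6.65},{"az":6.65},{"az":6.65},{"az":6.65},{"az":6.65},{"dx":-33,"dy":25},{"dx":-33,"dy":25},{"dx":-33,"dy":25},{"dx":-33,"dy":25},{"dx":-33,"dy":25},{"dx":-33,"dy":25},{"dx":-33,"dy":25},{"dx":-33,"dy":25},{"dx":-33,"dy":25},{}]'
python3 -c "
from h import *
st(); c=shot('wrist','w1'); st(); go([.56,0,.40],90)"
```

```text
t 0.25 tcp [0.2682 0.6192 0.404 ] xax [-0.918  0.397  0.   ] zax [-5.e-04 -1.e-03 -1.e+00] F [-0.7 -0.3 -0.2] w 1.001 g 0.0 q6 -0.04
t 0.3 tcp [0.2683 0.6193 0.4042] xax [-0.918  0.398  0.   ] zax [-4.e-04 -7.e-04 -1.e+00] F [-0.4 -0.3  0.7] w 1.0 g 0.0 q6 -0.04
shift mm [-513.9 -452.3    4.5] tool x yaw 156.6 turn az 66.6invalid input
```

View pics/w1.png

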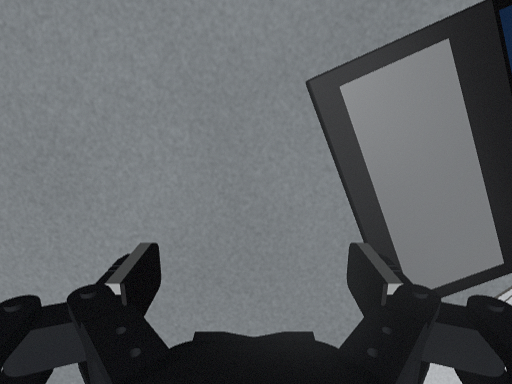

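The move was refused, probably because of the empty row, so this picture only shows the laptop and the fingers at (135,270) and (375,270). I'll retry with explicit zeros.

```bash
python3 -m jog '[{"az":6.65},{"az":6.65},{"az":6.65},{"az":6.65},{"az":6.65},{"az":6.65},{"az":6.65},{"az":6.65},{"az":6.65},{"az":6.65},{"dx":-33,"dy":25},{"dx":-33,"dy":25},{"dx":-33,"dy":25},{"dx":-33,"dy":25},{"dx":-33,"dy":25},{"dx":-33,"dy":25},{"dx":-33,"dy":25},{"dx":-33,"dy":25},{"dx":-33,"dy":25},{"dx":0}]'
python3 -c "
from h import *
c=shot('wrist','w2'); st(); go([.56,0,.40],90)"
```

```text
t 0.35 tcp [0.2683 0.6193 0.4044] xax [-0.918  0.397  0.   ] zax [-2.e-04 -5.e-04 -1.e+00] F [ 0.1 -0.4  0.2] w 0.998 g 0.0 q6 -0.04
shift mm [-513.9 -452.3    4.6] tool x yaw 156.6 turn az 66.6invalid input
```

```bash
python3 -m jog '[{"az":6.65},{"az":6.65}]'; echo; python3 -m jog '[{"dx":-33,"dy":25,"dz":0,"ax":0,"ay":0,"az":6.65},{"dx":-33,"dy":25,"dz":0,"ax":0,"ay":0,"az":0}]'
```

```text
time: 0.6
tool_pos: [0.3495, 0.6257, 0.4049]
tcp_rot: [-0.991, -2.981, -0.001]
wrist_force: [-0.0, 0.4, 0.6]
width: 1.0
grip_force: 0.0invalid input
```

```bash
python3 -m jog '[{"dx":0,"dy":0,"dz":0,"ax":0,"ay":0,"az":6.66},{"dx":0,"dy":0,"dz":0,"ax":0,"ay":0,"az":6.66},{"dx":0,"dy":0,"dz":0,"ax":0,"ay":0,"az":6.66},{"dx":0,"dy":0,"dz":0,"ax":0,"ay":0,"az":6.66},{"dx":0,"dy":0,"dz":0,"ax":0,"ay":0,"az":6.66},{"dx":0,"dy":0,"dz":0,"ax":0,"ay":0,"az":6.66},{"dx":0,"dy":0,"dz":0,"ax":0,"ay":0,"az":6.66},{"dx":0,"dy":0,"dz":0,"ax":0,"ay":0,"az":6.66},{"dx":-34,"dy":15,"dz":0,"ax":0,"ay":0,"az":0},{"dx":-34,"dy":15,"dz":0,"ax":0,"ay":0,"az":0},{"dx":-34,"dy":15,"dz":0,"ax":0,"ay":0,"az":0},{"dx":-34,"dy":15,"dz":0,"ax":0,"ay":0,"az":0},{"dx":-34,"dy":15,"dz":0,"ax":0,"ay":0,"az":0},{"dx":-34,"dy":15,"dz":0,"ax":0,"ay":0,"az":0},{"dx":-34,"dy":15,"dz":0,"ax":0,"ay":0,"az":0},{"dx":-34,"dy":15,"dz":0,"ax":0,"ay":0,"az":0},{"dx":-34,"dy":15,"dz":0,"ax":0,"ay":0,"az":0},{"dx":-34,"dy":15,"dz":0,"ax":0,"ay":0,"az":0}]'; sleep 0.1
python3 -c "
from h import *
st();c=shot('wrist','w2'); st(); go([.56,0,.40],90)"
```

```text
time: 2.1
tool_pos: [0.5011, 0.283, 0.4049]
tcp_rot: [2.221, 2.221, 0.001]
wrist_force: [0.8, 0.5, 0.3]
width: 0.999
grip_force: 0.0
t 2.1 tcp [0.5011 0.283  0.4049] xax [-0.  1.  0.] zax [ 5.e-04  2.e-04 -1.e+00] F [0.8 0.5 0.3] w 0.999 g 0.0 q6 0.47
t 2.15 tcp [0.5034 0.278  0.4049] xax [ 0.003  1.    -0.005] zax [ 0.0026 -0.0051 -1.    ] F [ 1.4 -3.7  0.1] w 1.001 g 0.0 q6 0.47
shift mm [-277.8   57.3    6.5] tool x yaw 89.8 turn az -0.2
```

```bash
python3 -m jog '[{"dx":-39,"dy":8,"dz":0,"ax":0,"ay":0,"az":0},{"dx":-39,"dy":8,"dz":0,"ax":0,"ay":0,"az":0},{"dx":-39,"dy":8,"dz":0,"ax":0,"ay":0,"az":0},{"dx":-39,"dy":8,"dz":0,"ax":0,"ay":0,"az":0},{"dx":-39,"dy":8,"dz":0,"ax":0,"ay":0,"az":0},{"dx":-39,"dy":8,"dz":0,"ax":0,"ay":0,"az":0},{"dx":-39,"dy":8,"dz":0,"ax":0,"ay":0,"az":0},{"dx":0,"dy":0,"dz":0,"ax":0,"ay":0,"az":0},{"dx":0,"dy":0,"dz":0,"ax":0,"ay":0,"az":0},{"dx":0,"dy":0,"dz":0,"ax":0,"ay":0,"az":0}]'
python3 -c "
from h import *
st();c=shot('wrist','w3'); st()
a=load('w2')['img'];b=load('w3')['img']
cv2.imwrite('pics/c1.png',cv2.resize(np.hstack([a,b]),(800,300))[:,:,::-1])"
```

```text
time: 2.98
tool_pos: [0.5567, 0.0119, 0.4046]
tcp_rot: [-2.222, -2.22, -0.001]
wrist_force: [0.6, 0.2, -0.3]
width: 1.004
grip_force: 0.0
t 2.9833 tcp [0.5567 0.0119 0.4046] xax [0.001 1.    0.001] zax [-2.e-04  7.e-04 -1.e+00] F [ 0.6  0.2 -0.3] w 1.004 g 0.0 q6 -0.02
t 3.0333 tcp [0.5566 0.0126 0.4046] xax [-0.     1.     0.001] zax [-3.e-04  6.e-04 -1.e+00] F [-0.  -0.2  0.1] w 0.997 g 0.0 q6 -0.02
```

View pics/w3.png

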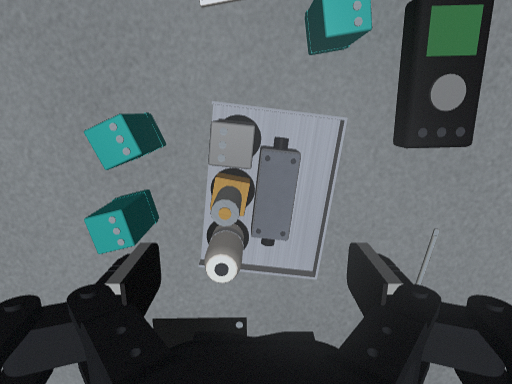

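View pics/w2.png

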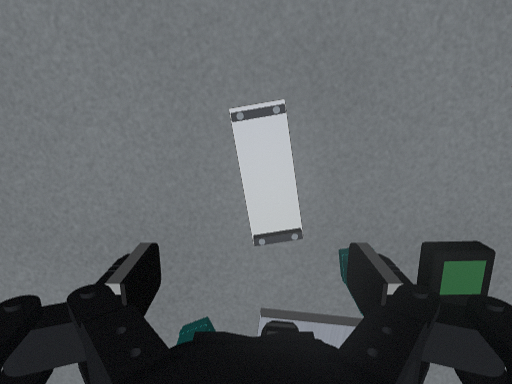

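w3 shows the tray with corners near (213,102), (346,118), (316,277) and (200,265). The relay top is at (232,144), the valve stem at (225,213), the filter top at (221,268) and the box lid at (275,195). w2 shows the cradle with corners (230,108), (284,100), (303,238) and (255,245). Next is a second view for heights, plus an enlarged crop.

```bash
python3 -m jog '[{"dx":-30,"dy":-25,"dz":0,"ax":0,"ay":0,"az":0},{"dx":-30,"dy":-25,"dz":0,"ax":0,"ay":0,"az":0},{"dx":-20,"dy":0,"dz":0,"ax":0,"ay":0,"az":0},{"dx":0,"dy":0,"dz":0,"ax":0,"ay":0,"az":0},{"dx":0,"dy":0,"dz":0,"ax":0,"ay":0,"az":0},{"dx":0,"dy":0,"dz":0,"ax":0,"ay":0,"az":0}]'
python3 -c "
from h import *
st();c=shot('wrist','w4')
b=load('w3');X=onz(b,(275,195),.03);p=proj(c,X).astype(int);print(p)
A=b['img'][90:290,190:360]; y0=max(p[1]-105,0);x0=p[0]-85;B=c['img'][y0:y0+200,x0:x0+170];print(x0,y0)
cv2.imwrite('pics/c1.png',cv2.resize(np.hstack([A,B]),None,fx=2.35,fy=2.35,interpolation=cv2.INTER_CUBIC)[:,:,::-1])"
```

```text
time: 3.53
tool_pos: [0.5071, -0.0668, 0.4049]
tcp_rot: [-2.22, -2.223, -0.001]
wrist_force: [-0.6, -0.5, 0.0]
width: 1.001
grip_force: 0.0
t 3.5333 tcp [ 0.5071 -0.0668  0.4049] xax [-0.001  1.     0.001] zax [ 5.e-04  7.e-04 -1.e+00] F [-0.6 -0.5  0. ] w 1.001 g 0.0 q6 -0.18
[322 124]
237 19
```

View pics/c1.png

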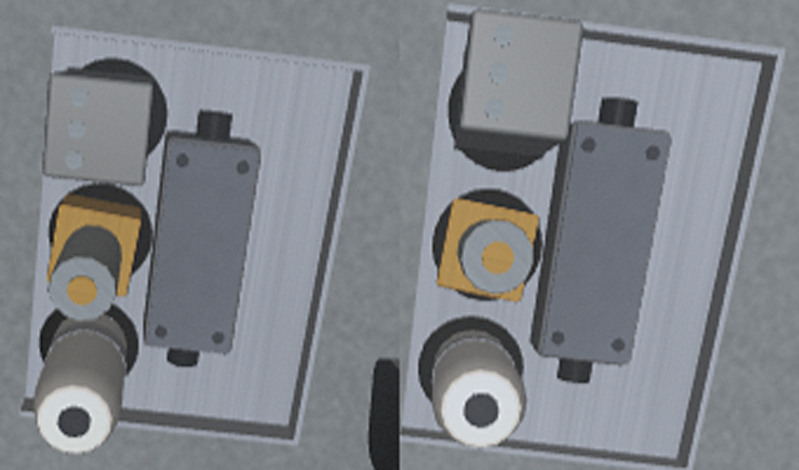

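The enlarged crop confirms the target is the grey box-shaped relay with its top at (99,128) in the left panel. The valve stem is at (83,290), the filter top at (74,421), and the junction box screws are at (182,160), (243,167), (218,338) and (160,331). Next is triangulation.

```bash
cat > m1.py <<'E'
from h import *
a,b=load('w3'),load('w4'); s=2.35
A=lambda p:(190+p[0]/s-.3,90+p[1]/s-.3); B=lambda p:(237+(p[0]-399.5)/s-.3,19+p[1]/s-.3)
P={'relay':[((47,74),(475,11)),((152,79),(582,21)),((143,184),(568,139)),((44,176),(462,133))],
'valve':[((83,290),(498,258))],'filter':[((74,421),(481,410))],
'box':[((182,160),(588,145)),((243,167),(652,153)),((218,338),(618,345)),((160,331),(558,338))],
'tray':[((369,66),(783,49)),((297,440),(687,466)),((54,28),(448,8))]}
def blob(c,lo,hi,p,r=12):
    x,y=map(int,p); R=c['img'][y-r:y+r+1,x-r:x+r+1]; h=cv2.cvtColor(R,cv2.COLOR_RGB2HSV)
    m=cv2.inRange(h,lo,hi); n,l,stt,ce=cv2.connectedComponentsWithStats(m)
    i=1+np.argmin(np.linalg.norm(ce[1:]-r,axis=1)); return ce[i]+[x-r,y-r],stt[i][4]
for n,v in P.items():
    X=[]
    for p,q in v:
        p,q=A(p),B(q)
        if n=='box' or n=='filter': (p,k),(q,k2)=blob(a,(0,0,0),(180,255,62),p,8),blob(b,(0,0,0),(180,255,62),q,8); print(k,k2,end=' ')
        if n=='valve': (p,k),(q,k2)=blob(a,(8,120,60),(30,255,255),p,7),blob(b,(8,120,60),(30,255,255),q,7); print(k,k2,end=' ')
        x=tri([(a,p),(b,q)]); X.append(x); print(n,x.round(4), 'resid',np.round(proj(a,x)-p,1))
    if len(X)>1: print('  mean',np.mean(X,0).round(4))
    if n=='box': d=X[0]+X[1]-X[2]-X[3]; print('  yaw of y',np.degrees(np.arctan2(d[1],d[0])))
    if n=='relay': d=X[0]+X[1]-X[2]-X[3]; print('  yaw of y',np.degrees(np.arctan2(d[1],d[0])))
    if n=='tray': print('  centre',(X[1]+X[2])/2,'y yaw',np.degrees(np.arctan2(*(X[0]-X[1])[1::-1])),'x yaw',np.degrees(np.arctan2(*(X[0]-X[2])[1::-1])),[np.linalg.norm(X[0]-X[i]) for i in (1,2)])
c=load('w2'); cr=[(230,108),(284.5,100),(303,237.5),(255,245.5)]
m=cv2.inRange(cv2.cvtColor(c['img'],cv2.COLOR_RGB2HSV),(0,0,150),(180,60,255)); m[:60]=0;m[270:]=0;m[:,:210]=0;m[:,320:]=0
k=max(cv2.findContours(m,0,2)[0],key=cv2.contourArea)
e=cv2.approxPolyDP(k,5,True)[:,0]; print('bed white px',e.tolist())
X=np.array([onz(c,p,.008)[:2] for p in cv2.convexHull(k)[:,0]]).astype(np.float32)*1000
print('cradle bed',cv2.minAreaRect(X))
E
python3 m1.py
```

```text
relay [0.5196 0.0677 0.0917] resid [0.8 0.5]
relay [0.5586 0.066  0.085 ] resid [0.3 0.2]
relay [0.5549 0.0259 0.0889] resid [0.2 0.1]
relay [0.5159 0.0284 0.0858] resid [0.5 0.3]
  mean [0.5373 0.047  0.0878]
  yaw of y 84.7275449363326
106 124 valve [ 0.53   -0.0165  0.0928] resid [0. 0.]Traceback (most recent call last):
  File "m1.py", line 16, in <module>
    if n=='box' or n=='filter': (p,k),(q,k2)=blob(a,(0,0,0),(180,255,62),p,8),blob(b,(0,0,0),(180,255,62),q,8); print(k,k2,end=' ')
                                                                              ~~~~^^^^^^^^^^^^^^^^^^^^^^^^^^^^
  File "m1.py", line 11, in blob
    i=1+np.argmin(np.linalg.norm(ce[1:]-r,axis=1)); return ce[i]+[x-r,y-r],stt[i][4]
        ~~~~~~~~~^^^^^^^^^^^^^^^^^^^^^^^^^^^^^^^^^
    return _wrapfunc(a, 'argmin', axis=axis, out=out, **kwds)
    return bound(*args, **kwds)
ValueError: attempt to get argmin of an empty sequence
```

```bash
python3 - <<'E'
s=open('m1.py').read()
s=s.replace("    m=cv2.inRange(h,lo,hi); n,l","    m=cv2.inRange(h,lo,hi) if lo[1] else cv2.threshold(R.max(2),0,255,cv2.THRESH_BINARY_INV|cv2.THRESH_OTSU)[1]; n,l")
s=s.replace("p,8)","p,5)").replace("q,8)","q,5)")
open('m1.py','w').write(s)
E
python3 m1.py
```

```text
relay [0.5196 0.0677 0.0917] resid [0.8 0.5]
relay [0.5586 0.066  0.085 ] resid [0.3 0.2]
relay [0.5549 0.0259 0.0889] resid [0.2 0.1]
relay [0.5159 0.0284 0.0858] resid [0.5 0.3]
  mean [0.5373 0.047  0.0878]
  yaw of y 84.7275449363326
106 124 valve [ 0.53   -0.0165  0.0928] resid [0. 0.]
110 119 filter [ 0.5247 -0.0765  0.089 ] resid [0. 0.]
23 32 box [0.572  0.0285 0.0396] resid [0. 0.]
25 31 box [0.5998 0.0253 0.0397] resid [-0. -0.]
22 25 box [ 0.5903 -0.0582  0.0401] resid [0. 0.]
23 24 box [ 0.5625 -0.0549  0.0404] resid [-0. -0.]
  mean [ 0.5812 -0.0148  0.0399]
  yaw of y 83.4733855181621
tray [0.6597 0.07   0.0202] resid [-0.3 -0.2]
tray [ 0.6355 -0.1244  0.02  ] resid [-0.7 -0.5]
tray [0.5121 0.0873 0.0146] resid [-0.3 -0.2]
  mean [0.6024 0.0109 0.0183]
  centre [ 0.57380826 -0.0185738   0.01730205] y yaw 82.91125560541239 x yaw -6.679715129447934 [np.float64(0.19590075525993922), np.float64(0.14875578457475316)]
bed white px [[286, 113], [231, 121], [252, 238], [301, 229]]
cradle bed ((519.506591796875, 270.4952392578125), (63.49277114868164, 145.54342651367188), 9.596244812011719)
```

Heights agree with the text: tops about 0.090, lid about 0.040, wall 0.020. The tray centre is (0.574, -0.0185) with its y axis at 83°. I'll start with the filter, gripping along the tray's x above the box.

```bash
python3 -m jog '[{"dx":0,"dy":0,"dz":0,"ax":0,"ay":0,"az":6},{"dx":-8,"dy":18.5,"dz":25,"ax":0,"ay":0,"az":0},{"dx":0,"dy":0,"dz":35,"ax":0,"ay":0,"az":0},{"dx":0,"dy":0,"dz":35,"ax":0,"ay":0,"az":0},{"dx":0,"dy":0,"dz":35,"ax":0,"ay":0,"az":0},{"dx":0,"dy":0,"dz":20,"ax":0,"ay":0,"az":0},{"dx":0,"dy":0,"dz":0,"ax":0,"ay":0,"az":0},{"dx":0,"dy":0,"dz":0,"ax":0,"ay":0,"az":0}]'
python3 -c "
from h import *
st(); go([.5247,-.0765,.220],84)"
```

```text
time: 4.25
tool_pos: [0.5242, -0.0769, 0.2535]
tcp_rot: [-2.331, -2.102, 0.003]
wrist_force: [-0.4, -1.1, -0.9]
width: 0.995
grip_force: 0.0
t 4.25 tcp [ 0.5242 -0.0769  0.2535] xax [0.103 0.995 0.001] zax [-3.4e-03  9.0e-04 -1.0e+00] F [-0.4 -1.1 -0.9] w 0.995 g 0.0 q6 -0.09
shift mm [ 0.4  0.6 33.5] tool x yaw 84.1 turn az 0.1
```

```bash
python3 -m jog '[{"dx":0.4,"dy":0.5,"dz":17,"ax":0,"ay":0,"az":0},{"dx":0,"dy":0,"dz":17,"ax":0,"ay":0,"az":0},{"dx":0,"dy":0,"dz":0,"ax":0,"ay":0,"az":0},{"dx":0,"dy":0,"dz":0,"ax":0,"ay":0,"az":0},{"dx":0,"dy":0,"dz":0,"ax":0,"ay":0,"az":0}]' 1 40
python3 -c "
from h import *
st();c=shot('wrist','w5'); s=shot('side','s5')
cv2.imwrite('pics/c2.png',np.hstack([cv2.resize(c['img'][100:384,100:400],(400,380)),cv2.resize(s['img'][130:225,190:290],(400,380),interpolation=2)])[:,:,::-1])"
```

```text
time: 4.67
tool_pos: [0.5261, -0.0777, 0.2229]
tcp_rot: [2.332, 2.101, 0.003]
wrist_force: [-0.0, -0.7, 0.1]
width: 1.002
grip_force: 0.0
t 4.6667 tcp [ 0.5261 -0.0777  0.2229] xax [ 0.104  0.995 -0.   ] zax [ 3.3e-03 -6.0e-04 -1.0e+00] F [-0.  -0.7  0.1] w 1.002 g 0.0 q6 -0.09
```

View pics/c2.png

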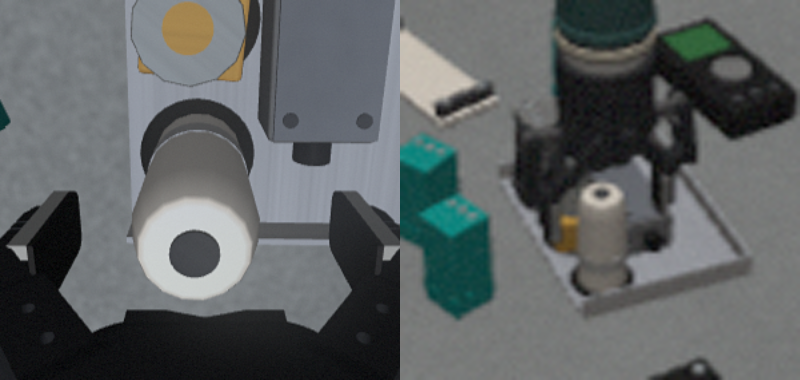

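The filter stands between the fingers, slightly left of centre, with its top at (195,253) in the crop. I'll re-measure it from here.

Run:
```python
from h import *
c=load('w5'); p=(100+195*.75,100+253*.747)
h=c['img'].max(2); x,y=map(int,p); R=h[y-28:y+29,x-28:x+29]; m=cv2.threshold(R,0,255,cv2.THRESH_BINARY_INV|cv2.THRESH_OTSU)[1]
n,l,s,ce=cv2.connectedComponentsWithStats(m); i=1+np.argmin(np.linalg.norm(ce[1:]-28,axis=1)); q=ce[i]+[x-28,y-28]
print(q,s[i]); print('filter',onz(c,q,.090)); 
print('tri',tri([(load('w3'),(190+74/2.35-.3,90+421/2.35-.3)),(c,q)]))
st(); go([.5247,-.0765,.220],84)
# valve too
hs=cv2.inRange(cv2.cvtColor(c['img'],cv2.COLOR_RGB2HSV),(8,120,60),(30,255,255)); n,l,s,ce=cv2.connectedComponentsWithStats(hs)
for i in range(1,n):
    if s[i][4]>200: print(s[i],ce[i],onz(c,ce[i],.092))
```

```text
[245.52946593 289.18692449] [   9   12   38   35 1086]
filter [ 0.52486771 -0.07667029  0.09      ]
tri [ 0.52519572 -0.07500329  0.09264597]
t 4.7667 tcp [ 0.526  -0.0779  0.2228] xax [ 0.104  0.995 -0.   ] zax [ 3.5e-03 -7.0e-04 -1.0e+00] F [ 0.1  0.3 -0.1] w 0.998 g 0.0 q6 -0.09
shift mm [ 1.2 -1.5  2.8] tool x yaw 84.0 turn az 0.0
[207  73  31  18 209] [216.01435407  77.91866029] [ 0.52407718 -0.00302272  0.092     ]
[253  76  36  43 444] [277.9527027   88.79954955] [ 0.54243781 -0.00805885  0.092     ]
[ 222  102   38   39 1158] [240.43091537 120.97841105] [ 0.5299709  -0.01636011  0.092     ]
```

```bash
python3 -m jog '[{"dx":1.2,"dy":-2,"dz":3,"ax":0,"ay":0,"az":0},{"dx":0,"dy":0,"dz":0,"ax":0,"ay":0,"az":0},{"dx":0,"dy":0,"dz":0,"ax":0,"ay":0,"az":0}]' 1 40; python3 -c "
from h import *
st()"
python3 -m jog '[{"dx":0,"dy":0,"dz":0,"ax":0,"ay":0,"az":0},{"dx":0,"dy":0,"dz":0,"ax":0,"ay":0,"az":0},{"dx":0,"dy":0,"dz":0,"ax":0,"ay":0,"az":0},{"dx":0,"dy":0,"dz":0,"ax":0,"ay":0,"az":0},{"dx":0,"dy":0,"dz":0,"ax":0,"ay":0,"az":0},{"dx":0,"dy":0,"dz":0,"ax":0,"ay":0,"az":0},{"dx":0,"dy":0,"dz":0,"ax":0,"ay":0,"az":0},{"dx":0,"dy":0,"dz":0,"ax":0,"ay":0,"az":0}]' 0 40; python3 -c "
from h import *
st(); go([.48,-.385,.27],84)"
```

```text
time: 5.02
tool_pos: [0.5228, -0.0763, 0.2179]
tcp_rot: [2.335, 2.102, 0.0]
wrist_force: [-0.7, -0.3, 0.2]
width: 0.998
grip_force: 0.0
t 5.0167 tcp [ 0.5228 -0.0763  0.2179] xax [0.105 0.995 0.   ] zax [ 1.e-04 -0.e+00 -1.e+00] F [-0.7 -0.3  0.2] w 0.998 g 0.0 q6 -0.09
time: 5.68
tool_pos: [0.5231, -0.0764, 0.2179]
tcp_rot: [2.334, 2.102, 0.0]
wrist_force: [-0.4, -0.4, 1.7]
width: 0.461
grip_force: 40.3
t 5.6833 tcp [ 0.5231 -0.0764  0.2179] xax [ 0.105  0.995 -0.   ] zax [ 3.e-04 -1.e-04 -1.e+00] F [-0.4 -0.4  1.7] w 0.461 g 40.3 q6 -0.09
shift mm [-311.4  -10.6  -52.1] tool x yaw 84.0 turn az -0.0
```

```bash
python3 -m jog '[{"dx":0,"dy":0,"dz":-25,"ax":0,"ay":0,"az":0},{"dx":0,"dy":0,"dz":-25,"ax":0,"ay":0,"az":0},{"dx":-20,"dy":-1,"dz":0,"ax":0,"ay":0,"az":0},{"dx":-39,"dy":-1.3,"dz":0,"ax":0,"ay":0,"az":0},{"dx":-39,"dy":-1.3,"dz":0,"ax":0,"ay":0,"az":0},{"dx":-39,"dy":-1.3,"dz":0,"ax":0,"ay":0,"az":0},{"dx":-39,"dy":-1.3,"dz":0,"ax":0,"ay":0,"az":0},{"dx":-39,"dy":-1.3,"dz":0,"ax":0,"ay":0,"az":0},{"dx":-39,"dy":-1.3,"dz":0,"ax":0,"ay":0,"az":0},{"dx":-39,"dy":-1.3,"dz":0,"ax":0,"ay":0,"az":0},{"dx":-18,"dy":-1,"dz":0,"ax":0,"ay":0,"az":0},{"dx":0,"dy":0,"dz":10,"ax":0,"ay":0,"az":0},{"dx":0,"dy":0,"dz":10,"ax":0,"ay":0,"az":0},{"dx":0,"dy":0,"dz":0,"ax":0,"ay":0,"az":0},{"dx":0,"dy":0,"dz":0,"ax":0,"ay":0,"az":0},{"dx":0,"dy":0,"dz":0,"ax":0,"ay":0,"az":0}]'; python3 -c "
from h import *
st(); go([.48,-.385,.2175],84)
c=shot('wrist','w6'); t=shot('top','t6'); s=shot('side','s6')
cv2.imwrite('pics/c3.png',np.hstack([cv2.resize(c['img'],(400,300)),cv2.resize(t['img'][160:280,280:440],(400,300),interpolation=2)])[:,:,::-1])"
```

```text
time: 7.02
tool_pos: [0.4795, -0.383, 0.2469]
tcp_rot: [-2.332, -2.103, 0.0]
wrist_force: [0.1, 0.4, -0.8]
width: 0.457
grip_force: 40.7
t 7.0167 tcp [ 0.4795 -0.383   0.2469] xax [0.103 0.995 0.001] zax [-0.0013  0.0014 -1.    ] F [ 0.1  0.4 -0.8] w 0.457 g 40.7 q6 -0.61
shift mm [-2.   0.7 29.4] tool x yaw 84.1 turn az 0.1
```

View pics/c3.png

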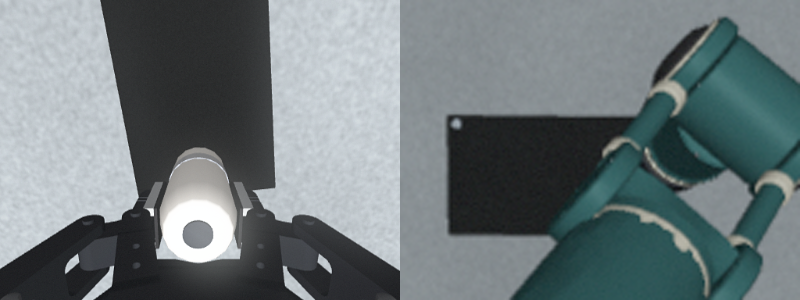

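The filter is held upright, at (198,230) in the crop. The mat's far end edge runs from (140,192) to (275,187). I'll locate its corners.

Run:
```python
from h import *
c=load('w6')
for p in [(140,192),(275,187),(102,0),(269,0)]: print(onz(c,(p[0]*1.28,p[1]*1.28),.003).round(4))
t=load('t1'); m=cv2.inRange(t['img'],(0,0,0),(45,45,45)); m[:190]=0;m[270:]=0;m[:,:285]=0;m[:,395:]=0
X=np.array([onz(t,p,.003)[:2] for p in cv2.findNonZero(m)[:,0]]).astype(np.float32)*1000; print(cv2.minAreaRect(X))
```

```text
[ 0.4223 -0.4085  0.003 ]
[ 0.5496 -0.4164  0.003 ]
[ 0.4193 -0.2462  0.003 ]
[ 0.5482 -0.2595  0.003 ]
((480.59002685546875, -307.306640625), (124.05149841308594, 215.5603485107422), 1.246922492980957)
```

```bash
python3 -m jog '[{"dx":6,"dy":3,"dz":15,"ax":0,"ay":0,"az":0},{"dx":0,"dy":0,"dz":13,"ax":0,"ay":0,"az":0},{"dx":0,"dy":0,"dz":0,"ax":0,"ay":0,"az":0},{"dx":0,"dy":0,"dz":0,"ax":0,"ay":0,"az":0},{"dx":0,"dy":0,"dz":0,"ax":0,"ay":0,"az":0},{"dx":0,"dy":0,"dz":0,"ax":0,"ay":0,"az":0}]'; python3 -c "
from h import *
st(); go([.482,-.377,.2170],84)"
```

```text
time: 7.67
tool_pos: [0.4832, -0.3792, 0.2203]
tcp_rot: [2.334, 2.101, -0.0]
wrist_force: [-0.4, 0.9, -1.2]
width: 0.457
grip_force: 40.7
t 7.6667 tcp [ 0.4832 -0.3792  0.2203] xax [ 0.105  0.995 -0.001] zax [ 6.e-04 -6.e-04 -1.e+00] F [-0.4  0.9 -1.2] w 0.457 g 40.7 q6 -0.6
shift mm [ 2.  -1.4  3.3] tool x yaw 84.0 turn az -0.0
```

```bash
python3 -m jog '[{"dx":0,"dy":0,"dz":2,"ax":0,"ay":0,"az":0},{"dx":0,"dy":0,"dz":1.2,"ax":0,"ay":0,"az":0},{"dx":0,"dy":0,"dz":0,"ax":0,"ay":0,"az":0},{"dx":0,"dy":0,"dz":0,"ax":0,"ay":0,"az":0},{"dx":0,"dy":0,"dz":0,"ax":0,"ay":0,"az":0}]'; python3 -c "
from h import *
st(); go([.482,-.377,.2170],84)"
```

```text
time: 8.08
tool_pos: [0.4832, -0.3791, 0.2169]
tcp_rot: [2.334, 2.101, 0.0]
wrist_force: [0.6, -0.6, 0.5]
width: 0.452
grip_force: 40.9
t 8.0833 tcp [ 0.4832 -0.3791  0.2169] xax [ 0.105  0.995 -0.001] zax [ 7.e-04 -7.e-04 -1.e+00] F [ 0.6 -0.6  0.5] w 0.452 g 40.9 q6 -0.6
shift mm [ 2.  -1.5 -0.1] tool x yaw 84.0 turn az -0.0
```

```bash
python3 -m jog '[{"dx":0,"dy":0,"dz":0,"ax":0,"ay":0,"az":0},{"dx":0,"dy":0,"dz":0,"ax":0,"ay":0,"az":0},{"dx":0,"dy":0,"dz":0,"ax":0,"ay":0,"az":0},{"dx":0,"dy":0,"dz":0,"ax":0,"ay":0,"az":0},{"dx":0,"dy":0,"dz":-20,"ax":0,"ay":0,"az":0},{"dx":0,"dy":0,"dz":-30,"ax":0,"ay":0,"az":0},{"dx":0,"dy":0,"dz":-25,"ax":0,"ay":0,"az":0}]' 1; python3 -m jog '[{"dx":20,"dy":0,"dz":0,"ax":0,"ay":0,"az":0},{"dx":37,"dy":1,"dz":0,"ax":0,"ay":0,"az":0},{"dx":37,"dy":1,"dz":0,"ax":0,"ay":0,"az":0},{"dx":37,"dy":1,"dz":0,"ax":0,"ay":0,"az":0},{"dx":37,"dy":1,"dz":0,"ax":0,"ay":0,"az":0},{"dx":37,"dy":1,"dz":0,"ax":0,"ay":0,"az":0},{"dx":37,"dy":1,"dz":0,"ax":0,"ay":0,"az":0},{"dx":37,"dy":1,"dz":0,"ax":0,"ay":0,"az":0},{"dx":37,"dy":1,"dz":0,"ax":0,"ay":0,"az":0},{"dx":37,"dy":1,"dz":0,"ax":0,"ay":0,"az":0},{"dx":12,"dy":0,"dz":0,"ax":0,"ay":0,"az":0},{"dx":0,"dy":0,"dz":0,"ax":0,"ay":0,"az":0},{"dx":0,"dy":0,"dz":0,"ax":0,"ay":0,"az":0},{"dx":0,"dy":0,"dz":0,"ax":0,"ay":0,"az":0}]'; python3 -c "
from h import *
st(); go([.530,-.0164,.2185],84)
c=shot('wrist','w7')
hs=cv2.inRange(cv2.cvtColor(c['img'],cv2.COLOR_RGB2HSV),(8,120,60),(30,255,255)); n,l,s,ce=cv2.connectedComponentsWithStats(hs)
for i in range(1,n):
    if s[i][4]>200: print(s[i],ce[i],onz(c,ce[i],.092))"
```

```text
time: 8.67
tool_pos: [0.4828, -0.3786, 0.2918]
tcp_rot: [-2.333, -2.101, 0.0]
wrist_force: [0.6, -0.3, 0.0]
width: 0.995
grip_force: 0.0
time: 9.83
tool_pos: [0.5301, -0.0175, 0.2914]
tcp_rot: [2.335, 2.102, -0.001]
wrist_force: [0.5, 0.2, 0.8]
width: 1.0
grip_force: 0.0
t 9.8333 tcp [ 0.5301 -0.0175  0.2914] xax [ 0.105  0.995 -0.001] zax [-2.e-04 -6.e-04 -1.e+00] F [0.5 0.2 0.8] w 1.0 g 0.0 q6 0.03
shift mm [ 1.2 -0.2 72.9] tool x yaw 84.0 turn az -0.0
[ 225  170   56   52 1066] [251.81050657 186.1435272 ] [0.53272388 0.00648591 0.092     ]
[242 217  20  19 308] [251.39935065 225.87987013] [ 0.53001951 -0.01684525  0.092     ]
```

```bash
python3 -m jog '[{"dx":1,"dy":0,"dz":25,"ax":0,"ay":0,"az":0},{"dx":0,"dy":0,"dz":28,"ax":0,"ay":0,"az":0},{"dx":0,"dy":0,"dz":20,"ax":0,"ay":0,"az":0},{"dx":0,"dy":0,"dz":0,"ax":0,"ay":0,"az":0},{"dx":0,"dy":0,"dz":0,"ax":0,"ay":0,"az":0},{"dx":0,"dy":0,"dz":0,"ax":0,"ay":0,"az":0}]'; python3 -c "
from h import *
st(); go([.530,-.0168,.2185],84)"
```

```text
time: 10.38
tool_pos: [0.5309, -0.0168, 0.2195]
tcp_rot: [2.335, 2.1, 0.001]
wrist_force: [-0.1, 0.2, 0.2]
width: 1.004
grip_force: 0.0
t 10.3833 tcp [ 0.5309 -0.0168  0.2195] xax [ 0.106  0.994 -0.   ] zax [ 1.2e-03 -2.0e-04 -1.0e+00] F [-0.1  0.2  0.2] w 1.004 g 0.0 q6 0.03
shift mm [-0.1 -0.9  1. ] tool x yaw 83.9 turn az -0.1
```

```bash
python3 -m jog '[{"dx":0,"dy":-0.5,"dz":0,"ax":0,"ay":0,"az":0},{"dx":0,"dy":0,"dz":0,"ax":0,"ay":0,"az":0},{"dx":0,"dy":0,"dz":0,"ax":0,"ay":0,"az":0},{"dx":0,"dy":0,"dz":0,"ax":0,"ay":0,"az":0},{"dx":0,"dy":0,"dz":0,"ax":0,"ay":0,"az":0},{"dx":0,"dy":0,"dz":0,"ax":0,"ay":0,"az":0},{"dx":0,"dy":0,"dz":0,"ax":0,"ay":0,"az":0},{"dx":0,"dy":0,"dz":0,"ax":0,"ay":0,"az":0},{"dx":0,"dy":0,"dz":0,"ax":0,"ay":0,"az":0},{"dx":0,"dy":0,"dz":0,"ax":0,"ay":0,"az":0}]' 0 50; python3 -m jog '[{"dx":0,"dy":0,"dz":-25,"ax":0,"ay":0,"az":0},{"dx":0,"dy":0,"dz":-20,"ax":0,"ay":0,"az":0},{"dx":0,"dy":0,"dz":0,"ax":0,"ay":0,"az":0},{"dx":0,"dy":0,"dz":0,"ax":0,"ay":0,"az":0}]'; python3 -c "
from h import *
st(); go([.482,-.304,.264],84)"
```

```text
time: 11.22
tool_pos: [0.53, -0.0157, 0.2192]
tcp_rot: [2.334, 2.102, 0.001]
wrist_force: [-1.6, 0.4, 5.3]
width: 0.315
grip_force: 48.9
time: 11.55
tool_pos: [0.5302, -0.0157, 0.264]
tcp_rot: [2.333, 2.101, 0.003]
wrist_force: [-0.0, -1.0, -3.0]
width: 0.312
grip_force: 49.8
t 11.55 tcp [ 0.5302 -0.0157  0.264 ] xax [0.104 0.995 0.   ] zax [ 2.4e-03 -2.0e-04 -1.0e+00] F [-0. -1. -3.] w 0.312 g 49.8 q6 0.03
shift mm [-2.917e+02 -1.790e+01 -1.000e-01] tool x yaw 84.0 turn az 0.0
```

```bash
python3 -m jog '[{"dx":-18,"dy":-1,"dz":0,"ax":0,"ay":0,"az":0},{"dx":-37,"dy":-2.4,"dz":0,"ax":0,"ay":0,"az":0},{"dx":-37,"dy":-2.4,"dz":0,"ax":0,"ay":0,"az":0},{"dx":-37,"dy":-2.4,"dz":0,"ax":0,"ay":0,"az":0},{"dx":-37,"dy":-2.4,"dz":0,"ax":0,"ay":0,"az":0},{"dx":-37,"dy":-2.4,"dz":0,"ax":0,"ay":0,"az":0},{"dx":-37,"dy":-2.4,"dz":0,"ax":0,"ay":0,"az":0},{"dx":-37,"dy":-2.4,"dz":0,"ax":0,"ay":0,"az":0},{"dx":-15,"dy":-0.6,"dz":0,"ax":0,"ay":0,"az":0},{"dx":0,"dy":0,"dz":15,"ax":0,"ay":0,"az":0},{"dx":0,"dy":0,"dz":15,"ax":0,"ay":0,"az":0},{"dx":0,"dy":0,"dz":10,"ax":0,"ay":0,"az":0},{"dx":0,"dy":0,"dz":0,"ax":0,"ay":0,"az":0},{"dx":0,"dy":0,"dz":0,"ax":0,"ay":0,"az":0},{"dx":0,"dy":0,"dz":0,"ax":0,"ay":0,"az":0}]'; python3 -c "
from h import *
st(); go([.482,-.304,.2182],84)"
```

```text
time: 12.8
tool_pos: [0.4811, -0.3037, 0.2233]
tcp_rot: [-2.333, -2.103, 0.0]
wrist_force: [0.6, -1.3, -1.9]
width: 0.315
grip_force: 49.6
t 12.8 tcp [ 0.4811 -0.3037  0.2233] xax [0.104 0.995 0.   ] zax [-5.e-04  4.e-04 -1.e+00] F [ 0.6 -1.3 -1.9] w 0.315 g 49.6 q6 -0.5
shift mm [-0.2  0.9  5.1] tool x yaw 84.0 turn az 0.0
```

```bash
python3 -m jog '[{"dx":0,"dy":0,"dz":3,"ax":0,"ay":0,"az":0},{"dx":0,"dy":0,"dz":2,"ax":0,"ay":0,"az":0},{"dx":0,"dy":0,"dz":0,"ax":0,"ay":0,"az":0},{"dx":0,"dy":0,"dz":0,"ax":0,"ay":0,"az":0},{"dx":0,"dy":0,"dz":0,"ax":0,"ay":0,"az":0}]'; python3 -c "
from h import *
st()"
```

```text
time: 13.22
tool_pos: [0.4811, -0.3042, 0.2187]
tcp_rot: [2.334, 2.102, 0.0]
wrist_force: [-0.0, 0.1, -2.5]
width: 0.319
grip_force: 49.6
t 13.2167 tcp [ 0.4811 -0.3042  0.2187] xax [ 0.104  0.995 -0.   ] zax [ 3.e-04 -2.e-04 -1.e+00] F [-0.   0.1 -2.5] w 0.319 g 49.6 q6 -0.5
```

```bash
python3 -m jog '[{"dx":0,"dy":0,"dz":0.6,"ax":0,"ay":0,"az":0},{"dx":0,"dy":0,"dz":0,"ax":0,"ay":0,"az":0}]'; python3 -m jog '[{"dx":0,"dy":0,"dz":0,"ax":0,"ay":0,"az":0},{"dx":0,"dy":0,"dz":0,"ax":0,"ay":0,"az":0},{"dx":0,"dy":0,"dz":0,"ax":0,"ay":0,"az":0},{"dx":0,"dy":0,"dz":0,"ax":0,"ay":0,"az":0},{"dx":0,"dy":0,"dz":0,"ax":0,"ay":0,"az":0},{"dx":0,"dy":0,"dz":-20,"ax":0,"ay":0,"az":0},{"dx":0,"dy":0,"dz":-30,"ax":0,"ay":0,"az":0},{"dx":0,"dy":0,"dz":-25,"ax":0,"ay":0,"az":0}]' 1; python3 -m jog '[{"dx":20,"dy":1,"dz":0,"ax":0,"ay":0,"az":0},{"dx":37,"dy":2,"dz":0,"ax":0,"ay":0,"az":0},{"dx":37,"dy":2,"dz":0,"ax":0,"ay":0,"az":0},{"dx":37,"dy":2,"dz":0,"ax":0,"ay":0,"az":0},{"dx":37,"dy":2,"dz":0,"ax":0,"ay":0,"az":0},{"dx":37,"dy":2,"dz":0,"ax":0,"ay":0,"az":0},{"dx":37,"dy":2,"dz":0,"ax":0,"ay":0,"az":0},{"dx":37,"dy":2,"dz":0,"ax":0,"ay":0,"az":0},{"dx":37,"dy":2,"dz":0,"ax":0,"ay":0,"az":0},{"dx":30,"dy":2,"dz":0,"ax":0,"ay":0,"az":0},{"dx":9,"dy":0,"dz":0,"ax":0,"ay":0,"az":0},{"dx":0,"dy":0,"dz":0,"ax":0,"ay":0,"az":0},{"dx":0,"dy":0,"dz":0,"ax":0,"ay":0,"az":0},{"dx":0,"dy":0,"dz":0,"ax":0,"ay":0,"az":0}]'; python3 -c "
from h import *
st(); go([.5373,.047,.2185],84)
c=shot('wrist','w8')
cv2.imwrite('pics/c4.png',cv2.resize(c['img'][100:340,110:400],(725,600),interpolation=2)[:,:,::-1])"
```

```text
time: 13.38
tool_pos: [0.4811, -0.3043, 0.2183]
tcp_rot: [2.334, 2.102, 0.0]
wrist_force: [0.8, 0.1, -1.6]
width: 0.316
grip_force: 49.7
time: 14.05
tool_pos: [0.4807, -0.3041, 0.2934]
tcp_rot: [-2.334, -2.101, 0.001]
wrist_force: [0.5, -0.9, 0.5]
width: 1.0
grip_force: 0.0
time: 15.22
tool_pos: [0.5368, 0.0458, 0.2927]
tcp_rot: [2.335, 2.101, -0.001]
wrist_force: [1.1, -0.2, -0.1]
width: 1.001
grip_force: 0.0
t 15.2167 tcp [0.5368 0.0458 0.2927] xax [ 0.105  0.994 -0.001] zax [-5.e-04 -7.e-04 -1.e+00] F [ 1.1 -0.2 -0.1] w 1.001 g 0.0 q6 0.14
shift mm [ 1.3  0.4 74.2] tool x yaw 84.0 turn az -0.0
```

View pics/c4.png

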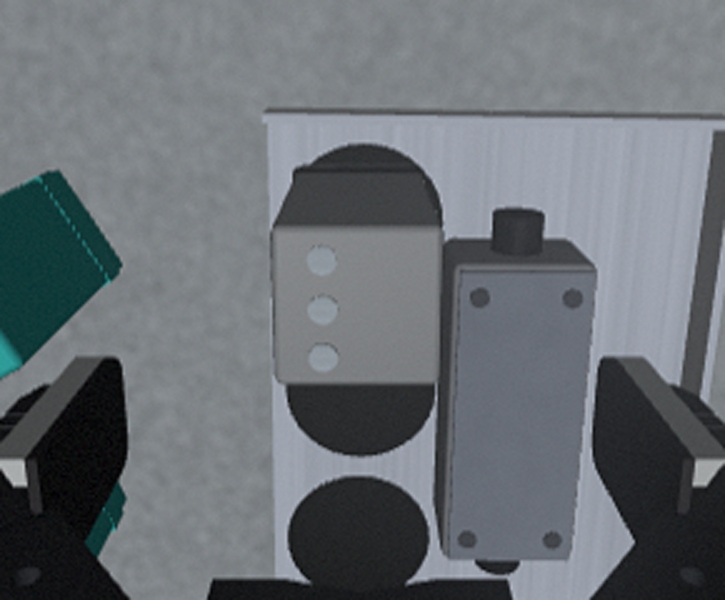

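The relay top has crop corners (273,227), (441,226), (434,383) and (278,381). The box lid screws are visible beside it, and the middle spot is clear.

Run:
```python
from h import *
c=load('w8'); A=lambda p:(110+p[0]/2.5-.3,100+p[1]/2.5-.3)
X=[onz(c,A(p),.09) for p in [(273,227),(441,226),(434,383),(278,381)]]; print(np.round(X,4),np.mean(X,0))
d=X[0]+X[1]-X[2]-X[3]; e=X[1]+X[2]-X[0]-X[3]; print(np.degrees(np.arctan2(d[1],d[0])),np.degrees(np.arctan2(e[1],e[0])))
S=[onz(c,A(p),.039) for p in [(480,298),(572,298),(552,540),(467,540)]]; d=S[0]+S[1]-S[2]-S[3]; print('box',np.mean(S,0),np.degrees(np.arctan2(d[1],d[0])))
F=[onz(c,A(p),.004) for p in [(265,110),(725,118)]]; print('tray corner/edge',F,onz(c,A((267,122)),.02)); print('spot mid',onz(c,A((358,536)),.004))
m=np.mean(X,0); go([m[0],m[1],.2185],84)
```

```text
[[0.5204 0.0685 0.09  ]
 [0.5584 0.0647 0.09  ]
 [0.5537 0.0261 0.09  ]
 [0.5165 0.0305 0.09  ]] [0.53723699 0.04746193 0.09      ]
83.6305181052788 -6.176853022776029
box [ 0.58150694 -0.01557642  0.039     ] 83.51460804660567
tray corner/edge [array([0.51088974, 0.08744865, 0.004     ]), array([0.66088481, 0.06912956, 0.004     ])] [0.51309661 0.08511463 0.02      ]
spot mid [ 0.52434892 -0.07604219  0.004     ]
shift mm [ 2.   0.3 74.2] tool x yaw 83.9 turn az -0.1
```

```bash
python3 -m jog '[{"dx":2,"dy":0.3,"dz":25,"ax":0,"ay":0,"az":0},{"dx":0,"dy":0,"dz":29,"ax":0,"ay":0,"az":0},{"dx":0,"dy":0,"dz":20,"ax":0,"ay":0,"az":0},{"dx":0,"dy":0,"dz":0,"ax":0,"ay":0,"az":0},{"dx":0,"dy":0,"dz":0,"ax":0,"ay":0,"az":0},{"dx":0,"dy":0,"dz":0,"ax":0,"ay":0,"az":0}]'; python3 -c "
from h import *
st(); go([.5372,.0475,.2185],84)"
```

```text
time: 15.77
tool_pos: [0.5381, 0.0479, 0.22]
tcp_rot: [2.335, 2.1, 0.002]
wrist_force: [0.2, 0.2, 0.3]
width: 1.002
grip_force: 0.0
t 15.7667 tcp [0.5381 0.0479 0.22  ] xax [0.106 0.994 0.   ] zax [ 1.4e-03 -1.0e-04 -1.0e+00] F [0.2 0.2 0.3] w 1.002 g 0.0 q6 0.15
shift mm [-0.5 -0.9  1.5] tool x yaw 83.9 turn az -0.1
```

```bash
python3 -m jog '[{"dx":0,"dy":-0.9,"dz":0.5,"ax":0,"ay":0,"az":0},{"dx":0,"dy":0,"dz":0,"ax":0,"ay":0,"az":0},{"dx":0,"dy":0,"dz":0,"ax":0,"ay":0,"az":0},{"dx":0,"dy":0,"dz":0,"ax":0,"ay":0,"az":0},{"dx":0,"dy":0,"dz":0,"ax":0,"ay":0,"az":0},{"dx":0,"dy":0,"dz":0,"ax":0,"ay":0,"az":0},{"dx":0,"dy":0,"dz":0,"ax":0,"ay":0,"az":0},{"dx":0,"dy":0,"dz":0,"ax":0,"ay":0,"az":0},{"dx":0,"dy":0,"dz":0,"ax":0,"ay":0,"az":0},{"dx":0,"dy":0,"dz":0,"ax":0,"ay":0,"az":0}]' 0 40; python3 -m jog '[{"dx":0,"dy":0,"dz":-25,"ax":0,"ay":0,"az":0},{"dx":0,"dy":0,"dz":-20,"ax":0,"ay":0,"az":0},{"dx":0,"dy":0,"dz":0,"ax":0,"ay":0,"az":0},{"dx":0,"dy":0,"dz":0,"ax":0,"ay":0,"az":0}]'; python3 -c "
from h import *
st(); go([.482,-.231,.264],84)"
```

```text
time: 16.6
tool_pos: [0.5371, 0.049, 0.2195]
tcp_rot: [2.334, 2.102, 0.002]
wrist_force: [-2.4, -0.7, 5.3]
width: 0.463
grip_force: 41.7
time: 16.93
tool_pos: [0.5371, 0.049, 0.2641]
tcp_rot: [2.333, 2.101, 0.003]
wrist_force: [-0.2, -0.9, -3.2]
width: 0.464
grip_force: 41.5
t 16.9333 tcp [0.5371 0.049  0.2641] xax [0.104 0.995 0.   ] zax [ 2.6e-03  1.0e-04 -1.0e+00] F [-0.2 -0.9 -3.2] w 0.464 g 41.5 q6 0.15
shift mm [-2.842e+02 -2.550e+01 -1.000e-01] tool x yaw 84.0 turn az 0.0
```

```bash
python3 -m jog '[{"dx":-20,"dy":-1.5,"dz":0,"ax":0,"ay":0,"az":0},{"dx":-36,"dy":-3.3,"dz":0,"ax":0,"ay":0,"az":0},{"dx":-36,"dy":-3.3,"dz":0,"ax":0,"ay":0,"az":0},{"dx":-36,"dy":-3.3,"dz":0,"ax":0,"ay":0,"az":0},{"dx":-36,"dy":-3.3,"dz":0,"ax":0,"ay":0,"az":0},{"dx":-36,"dy":-3.3,"dz":0,"ax":0,"ay":0,"az":0},{"dx":-36,"dy":-3.3,"dz":0,"ax":0,"ay":0,"az":0},{"dx":-36,"dy":-3.3,"dz":0,"ax":0,"ay":0,"az":0},{"dx":-12,"dy":-1,"dz":0,"ax":0,"ay":0,"az":0},{"dx":0,"dy":0,"dz":15,"ax":0,"ay":0,"az":0},{"dx":0,"dy":0,"dz":15,"ax":0,"ay":0,"az":0},{"dx":0,"dy":0,"dz":11,"ax":0,"ay":0,"az":0},{"dx":0,"dy":0,"dz":0,"ax":0,"ay":0,"az":0},{"dx":0,"dy":0,"dz":0,"ax":0,"ay":0,"az":0},{"dx":0,"dy":0,"dz":0,"ax":0,"ay":0,"az":0}]'; python3 -c "
from h import *
st(); go([.482,-.231,.2185],84)"
```

```text
time: 18.18
tool_pos: [0.4813, -0.2303, 0.2217]
tcp_rot: [-2.333, -2.102, 0.001]
wrist_force: [-1.0, -0.1, -1.4]
width: 0.463
grip_force: 41.6
t 18.1833 tcp [ 0.4813 -0.2303  0.2217] xax [0.104 0.995 0.001] zax [-1.1e-03  7.0e-04 -1.0e+00] F [-1.  -0.1 -1.4] w 0.463 g 41.6 q6 -0.39
shift mm [-0.6  0.8  3.2] tool x yaw 84.0 turn az 0.0
```

```bash
python3 -m jog '[{"dx":0,"dy":0,"dz":2,"ax":0,"ay":0,"az":0},{"dx":0,"dy":0,"dz":1.2,"ax":0,"ay":0,"az":0},{"dx":0,"dy":0,"dz":0,"ax":0,"ay":0,"az":0},{"dx":0,"dy":0,"dz":0,"ax":0,"ay":0,"az":0},{"dx":0,"dy":0,"dz":0,"ax":0,"ay":0,"az":0}]'; python3 -m jog '[{"dx":0,"dy":0,"dz":0,"ax":0,"ay":0,"az":0},{"dx":0,"dy":0,"dz":0,"ax":0,"ay":0,"az":0},{"dx":0,"dy":0,"dz":0,"ax":0,"ay":0,"az":0},{"dx":0,"dy":0,"dz":0,"ax":0,"ay":0,"az":0},{"dx":0,"dy":0,"dz":0,"ax":0,"ay":0,"az":0},{"dx":0,"dy":0,"dz":-20,"ax":0,"ay":0,"az":0},{"dx":0,"dy":0,"dz":-30,"ax":0,"ay":0,"az":0},{"dx":0,"dy":0,"dz":-25,"ax":0,"ay":0,"az":0}]' 1; python3 -m jog '[{"dx":28,"dy":9.6,"dz":0,"ax":0,"ay":0,"az":0},{"dx":28,"dy":9.6,"dz":0,"ax":0,"ay":0,"az":0},{"dx":28,"dy":9.6,"dz":0,"ax":0,"ay":0,"az":0},{"dx":28,"dy":9.6,"dz":0,"ax":0,"ay":0,"az":0},{"dx":28,"dy":9.6,"dz":0,"ax":0,"ay":0,"az":0},{"dx":28,"dy":9.6,"dz":0,"ax":0,"ay":0,"az":0},{"dx":28,"dy":9.6,"dz":0,"ax":0,"ay":0,"az":0},{"dx":28,"dy":9.6,"dz":0,"ax":0,"ay":0,"az":0.5},{"dx":0,"dy":0,"dz":0,"ax":0,"ay":0,"az":0},{"dx":0,"dy":0,"dz":0,"ax":0,"ay":0,"az":0},{"dx":0,"dy":0,"dz":0,"ax":0,"ay":0,"az":0}]' 0.8; python3 -c "
from h import *
st(); go([.5815,-.0152,.181],83.5)
c=shot('wrist','w9'); t=shot('top','t9'); s=shot('side','s9')
cv2.imwrite('pics/c5.png',np.hstack([cv2.resize(c['img'],(400,300)),cv2.resize(s['img'][120:280,180:340],(400,300),interpolation=2)])[:,:,::-1])"
```

```text
time: 18.6
tool_pos: [0.4815, -0.2308, 0.2194]
tcp_rot: [2.334, 2.102, 0.0]
wrist_force: [0.1, -0.4, -1.7]
width: 0.467
grip_force: 41.6
time: 19.27
tool_pos: [0.4811, -0.2308, 0.2947]
tcp_rot: [-2.334, -2.101, 0.001]
wrist_force: [0.3, -0.1, 1.0]
width: 1.001
grip_force: 0.0
time: 20.18
tool_pos: [0.581, -0.0162, 0.294]
tcp_rot: [-2.343, -2.093, 0.001]
wrist_force: [0.1, -0.4, 0.5]
width: 0.798
grip_force: 0.0
t 20.1833 tcp [ 0.581  -0.0162  0.294 ] xax [ 0.112  0.994 -0.001] zax [-7.e-04 -4.e-04 -1.e+00] F [ 0.1 -0.4  0.5] w 0.798 g 0.0 q6 0.04
shift mm [  1.1   0.4 113. ] tool x yaw 83.6 turn az 0.1
```

View pics/c5.png

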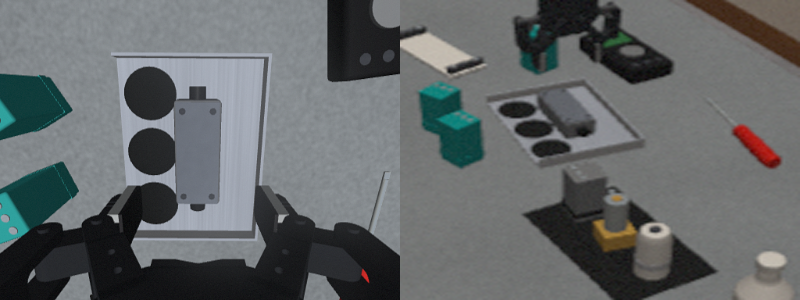

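All three stand upright on the mat, at (585,188), (614,215) and (653,250) in the right half. The box in the tray is clear, with its lid screws at (182,111), (215,111), (211,197) and (184,197) in the left half.

Run:
```python
from h import *
c=load('w9')
def dark(p,r,b):
    x,y=int(p[0]*1.28),int(p[1]*1.28); g=c['img'].max(2)[y-r:y+r+1,x-r:x+r+1]; m=cv2.threshold(g,0,255,cv2.THRESH_BINARY_INV|cv2.THRESH_OTSU)[1]
    n,l,s,ce=cv2.connectedComponentsWithStats(m); i=1+np.argmin(np.linalg.norm(ce[1:]-r,axis=1)); return ce[i]+[x-r,y-r],s[i][4]
S=[]
for p in [(182,111),(215,111),(211,197),(184,197)]: q,a=dark(p,5,0); S.append(onz(c,q,.039)); print(q,a,S[-1].round(4))
m=np.mean(S,0); d=S[0]+S[1]-S[2]-S[3]; y=np.degrees(np.arctan2(d[1],d[0])); print('box',m,y)
for p in [(150,93),(152,150),(155,203)]:
    x,yv=int(p[0]*1.28),int(p[1]*1.28); g=cv2.medianBlur(c['img'].max(2),3); k=np.uint8(g<75)*255; n,l,s,ce=cv2.connectedComponentsWithStats(k); i=l[yv,x]; print('spot',s[i],onz(c,ce[i],.004).round(4))
st(); go([m[0],m[1],.181],y)
```

```text
[232.61818182 142.30909091] 55 [0.5719 0.0282 0.039 ]
[272.71153846 142.34615385] 52 [0.6003 0.025  0.039 ]
[270.40816327 251.20408163] 49 [ 0.5905 -0.0587  0.039 ]
[234.54 251.14] 50 [ 0.5626 -0.0556  0.039 ]
box [ 0.58132348 -0.01528357  0.039     ] 83.46360690345128
spot [ 159   86   67   68 3523] [0.5388 0.0472 0.004 ]
spot [ 164  164   61   60 2889] [ 0.5312 -0.0145  0.004 ]
spot [    0   208   512   176 47114] [ 0.5478 -0.1463  0.004 ]
t 20.3333 tcp [ 0.5808 -0.0171  0.2941] xax [ 0.114  0.993 -0.   ] zax [-4.e-04 -2.e-04 -1.e+00] F [-0.1  0.1  0.1] w 0.8 g 0.0 q6 0.04
shift mm [  1.9   0.4 113.1] tool x yaw 83.4 turn az -0.0
```

```bash
python3 -m jog '[{"dx":1.5,"dy":0.4,"dz":30,"ax":0,"ay":0,"az":0},{"dx":0,"dy":0,"dz":30,"ax":0,"ay":0,"az":0},{"dx":0,"dy":0,"dz":25,"ax":0,"ay":0,"az":0},{"dx":0,"dy":0,"dz":0,"ax":0,"ay":0,"az":0},{"dx":0,"dy":0,"dz":0,"ax":0,"ay":0,"az":0},{"dx":0,"dy":0,"dz":0,"ax":0,"ay":0,"az":0}]'; python3 -c "
from h import *
st(); go([.5813,-.0153,.184],83.5)"
```

```text
time: 20.83
tool_pos: [0.5824, -0.0154, 0.2104]
tcp_rot: [2.344, 2.09, 0.002]
wrist_force: [-0.0, -0.1, 0.3]
width: 0.799
grip_force: 0.0
t 20.8333 tcp [ 0.5824 -0.0154  0.2104] xax [0.114 0.993 0.   ] zax [ 1.5e-03 -1.0e-04 -1.0e+00] F [-0.  -0.1  0.3] w 0.799 g 0.0 q6 0.05
shift mm [-0.  -1.1 26.4] tool x yaw 83.4 turn az -0.1
```

```bash
python3 -m jog '[{"dx":0,"dy":-1,"dz":13,"ax":0,"ay":0,"az":0},{"dx":0,"dy":0,"dz":12,"ax":0,"ay":0,"az":0},{"dx":0,"dy":0,"dz":0,"ax":0,"ay":0,"az":0},{"dx":0,"dy":0,"dz":0,"ax":0,"ay":0,"az":0},{"dx":0,"dy":0,"dz":0,"ax":0,"ay":0,"az":0}]'; python3 -c "
from h import *
st()"; python3 -m jog '[{"dx":0,"dy":0,"dz":0,"ax":0,"ay":0,"az":0},{"dx":0,"dy":0,"dz":0,"ax":0,"ay":0,"az":0},{"dx":0,"dy":0,"dz":0,"ax":0,"ay":0,"az":0},{"dx":0,"dy":0,"dz":0,"ax":0,"ay":0,"az":0},{"dx":0,"dy":0,"dz":0,"ax":0,"ay":0,"az":0},{"dx":0,"dy":0,"dz":0,"ax":0,"ay":0,"az":0},{"dx":0,"dy":0,"dz":0,"ax":0,"ay":0,"az":0},{"dx":0,"dy":0,"dz":0,"ax":0,"ay":0,"az":0}]' 0 50; python3 -c "
from h import *
st(); go([.5195,.2705,.25],99.5)"
```

```text
time: 21.25
tool_pos: [0.5808, -0.0145, 0.1842]
tcp_rot: [-2.344, -2.092, 0.0]
wrist_force: [0.1, -0.9, 0.6]
width: 0.797
grip_force: 0.0
t 21.25 tcp [ 0.5808 -0.0145  0.1842] xax [ 0.113  0.994 -0.   ] zax [-2.e-04  0.e+00 -1.e+00] F [ 0.1 -0.9  0.6] w 0.797 g 0.0 q6 0.05
time: 21.92
tool_pos: [0.5813, -0.0146, 0.1849]
tcp_rot: [2.343, 2.091, 0.002]
wrist_force: [0.7, 0.4, 6.3]
width: 0.503
grip_force: 54.4
t 21.9167 tcp [ 0.5813 -0.0146  0.1849] xax [0.113 0.994 0.   ] zax [ 0.0013 -0.     -1.    ] F [0.7 0.4 6.3] w 0.503 g 54.4 q6 0.05
shift mm [276.2 -93.6 -65.2] tool x yaw 83.5 turn az -16.0
```

```bash
python3 -m jog '[{"dx":0,"dy":0,"dz":-20,"ax":0,"ay":0,"az":0},{"dx":0,"dy":0,"dz":-35,"ax":0,"ay":0,"az":0},{"dx":0,"dy":0,"dz":-40,"ax":0,"ay":0,"az":0},{"dx":0,"dy":0,"dz":-40,"ax":0,"ay":0,"az":0},{"dx":0,"dy":0,"dz":-40,"ax":0,"ay":0,"az":0},{"dx":0,"dy":0,"dz":-40,"ax":0,"ay":0,"az":0},{"dx":20,"dy":-22,"dz":-25,"ax":0,"ay":0,"az":0},{"dx":27,"dy":-29,"dz":0,"ax":0,"ay":0,"az":0},{"dx":27,"dy":-29,"dz":0,"ax":0,"ay":0,"az":0},{"dx":27,"dy":-29,"dz":0,"ax":0,"ay":0,"az":0},{"dx":27,"dy":-29,"dz":0,"ax":0,"ay":0,"az":0},{"dx":27,"dy":-29,"dz":0,"ax":0,"ay":0,"az":0},{"dx":12,"dy":-13,"dz":0,"ax":0,"ay":0,"az":0},{"dx":0,"dy":0,"dz":0,"ax":0,"ay":0,"az":0},{"dx":0,"dy":0,"dz":0,"ax":0,"ay":0,"az":0},{"dx":0,"dy":0,"dz":0,"ax":0,"ay":0,"az":0}]'; python3 -c "
from h import *
st(); go([.5195,.2705,.25],99.5)
c=shot('wrist','w10')
cv2.imwrite('pics/c6.png',cv2.resize(c['img'],(800,600),interpolation=2)[:,:,::-1])"
```

```text
time: 23.25
tool_pos: [0.4207, 0.1714, 0.4231]
tcp_rot: [-2.343, -2.092, 0.003]
wrist_force: [0.3, -0.1, -3.7]
width: 0.505
grip_force: 53.3
t 23.25 tcp [0.4207 0.1714 0.4231] xax [ 0.113  0.994 -0.001] zax [-0.0013 -0.0012 -1.    ] F [ 0.3 -0.1 -3.7] w 0.505 g 53.3 q6 0.45
shift mm [109.8  87.1 172.9] tool x yaw 83.5 turn az -16.0
```

View pics/c6.png

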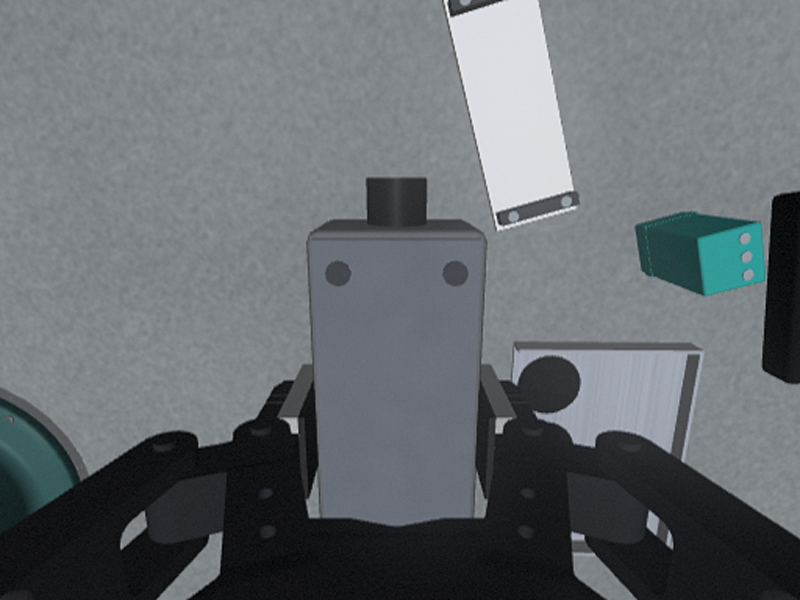

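The box is held straight, with lid screws at (338,273) and (455,273). The cradle's near stop rivets are at (513,216) and (567,201), and its far end is cut off. I'll turn to the cradle's angle, shift a little and measure it by mask.

```bash
python3 -m jog '[{"dx":0,"dy":0,"dz":0,"ax":0,"ay":0,"az":-5.33},{"dx":0,"dy":0,"dz":0,"ax":0,"ay":0,"az":-5.33},{"dx":0,"dy":0,"dz":0,"ax":0,"ay":0,"az":-5.33},{"dx":30,"dy":0,"dz":0,"ax":0,"ay":0,"az":0},{"dx":30,"dy":0,"dz":0,"ax":0,"ay":0,"az":0},{"dx":0,"dy":0,"dz":0,"ax":0,"ay":0,"az":0},{"dx":0,"dy":0,"dz":0,"ax":0,"ay":0,"az":0},{"dx":0,"dy":0,"dz":0,"ax":0,"ay":0,"az":0},{"dx":0,"dy":0,"dz":0,"ax":0,"ay":0,"az":0}]'
cat > m2.py <<'E'
from h import *
import sys
def corners(c,roi):
    x0,x1,y0,y1=roi; g=c['img'].max(2).astype(int); m=np.zeros(g.shape,np.uint8); m[y0:y1,x0:x1]=np.uint8(c['img'].min(2)[y0:y1,x0:x1]>165)*255
    k=max(cv2.findContours(m,0,1)[0],key=cv2.contourArea); pts=k[:,0].astype(np.float32)
    r=cv2.boxPoints(cv2.minAreaRect(k)); e=cv2.approxPolyDP(k,4,True)[:,0].astype(float)
    return m,k,e
if __name__=="__main__":
    st(); c=shot('wrist','w11')
    for n,roi in (('w11',(280,430,0,200)),('w2',(210,325,60,270))):
        c=load(n); m,k,e=corners(c,roi); print(n,e.tolist())
        X=np.array([onz(c,p,.008)[:2]*1000 for p in k[:,0]],np.float32); print(cv2.minAreaRect(X))
        print(np.round([onz(c,p,.008)[:2] for p in e],4).tolist())
    c=load('w11')['img']; cv2.imwrite('pics/c7.png',cv2.resize(c[0:200,260:460],(600,600),interpolation=2)[:,:,::-1])
E
python3 m2.py
```

```text
time: 24.05
tool_pos: [0.4115, 0.23, 0.4238]
tcp_rot: [2.032, 2.396, -0.002]
wrist_force: [0.2, 0.3, -4.0]
width: 0.505
grip_force: 53.4
t 24.05 tcp [0.4115 0.23   0.4238] xax [-0.163  0.987 -0.001] zax [-6.e-04 -9.e-04 -1.e+00] F [ 0.2  0.3 -4. ] w 0.505 g 53.4 q6 0.29
w11 [[325.0, 71.0], [318.0, 199.0], [366.0, 199.0], [377.0, 85.0], [325.0, 85.0], [324.0, 79.0], [329.0, 73.0], [378.0, 71.0]]
((517.7589111328125, 280.5015869140625), (63.339351654052734, 153.4623565673828), 9.600194931030273)
[[0.4751, 0.3511], [0.5005, 0.1999], [0.5611, 0.21], [0.5383, 0.3462], [0.4785, 0.3362], [0.4759, 0.3424], [0.4802, 0.3498], [0.5354, 0.3611]]
w2 [[285.0, 113.0], [231.0, 121.0], [252.0, 237.0], [301.0, 228.0]]
((519.4166870117188, 271.1600341796875), (63.114139556884766, 144.2079315185547), 9.60119915008545)
[[0.5378, 0.3459], [0.4764, 0.337], [0.5003, 0.1948], [0.5616, 0.207]]
```

View pics/c7.png

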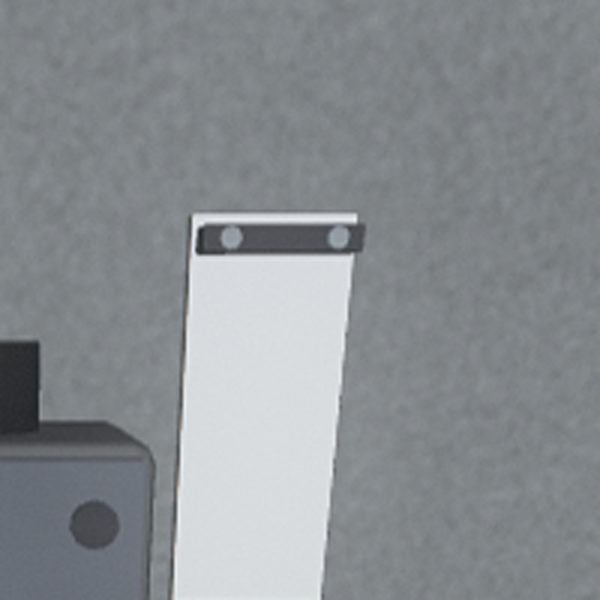

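The far stop sits at (280,238) in the crop, and the bed's outer end edge is at row 213. Now the full bed outline.

Run:
```python
from h import *
u=np.array([np.cos(np.radians(99.6)),np.sin(np.radians(99.6))]); v=np.array([u[1],-u[0]])
for n,roi in (('w11',(280,430,0,275)),('w10',(270,400,0,160)),('w2',(210,325,60,270))):
    c=load(n); x0,x1,y0,y1=roi; m=np.zeros((384,512),np.uint8); m[y0:y1,x0:x1]=np.uint8(c['img'].min(2)[y0:y1,x0:x1]>140)*255
    m=cv2.morphologyEx(m,cv2.MORPH_OPEN,np.ones((2,2),np.uint8))
    k=max(cv2.findContours(cv2.morphologyEx(m,cv2.MORPH_CLOSE,np.ones((21,21),np.uint8)),0,1)[0],key=cv2.contourArea)[:,0]
    X=np.array([onz(c,p,.008)[:2]*1000 for p in k]); a=X@u; b=X@v; r=cv2.minAreaRect(X.astype(np.float32)); print(n,cv2.boundingRect(k),r)
    mid=(np.abs(a-np.median(a))<25)
    print(' along',a.min(),a.max(),'mid',(a.min()+a.max())/2,' across mid',[np.percentile(b[mid&(b<b.mean())],50),np.percentile(b[mid&(b>b.mean())],50)])
```

```text
w11 (318, 72, 62, 141) ((520.5877075195312, 271.6414794921875), (63.77085494995117, 169.76666259765625), 9.643001556396484)
 along 96.11507208129844 265.879343197456 mid 180.99720763937722  across mid [np.float64(527.2329641777045), np.float64(589.7968311377522)]
w10 (285, 0, 86, 149) ((524.2440795898438, 269.31280517578125), (78.23612976074219, 167.63926696777344), 7.093081474304199)
 along 95.07246177241493 263.53786006297577 mid 179.30516091769533  across mid [np.float64(526.3887929135894), np.float64(590.0451226648509)]
w2 (230, 100, 73, 137) ((519.22900390625, 278.2155456542969), (63.590267181396484, 156.3177032470703), 9.63418197631836)
 along 109.55158474767813 265.9039835070743 mid 187.72778412737622  across mid [np.float64(527.0958573742147), np.float64(589.5637349707163)]
```

Run:
```python
from h import *
c=load('w10'); R=Ro.from_rotvec([-2.343,-2.092,.003]).as_matrix(); tp=np.array([.4207,.1714,.4231])
Y=[]
for p in [(338,273),(455,273)]:
    X=onz(c,(p[0]/1.5625,p[1]/1.5625),.4231-.1459); y=R.T@(X-tp)*1000; Y.append(y); print(y.round(1))
print('box centre in tool x',np.mean(Y,0)[0]-42.1,' y',np.mean(Y,0)[1])
u=np.array([-.1668,.986]); T=np.array([.5206,.2716])+u*.0007
st(); go([*T,.25],99.6)
```

```text
[ 41.4 -12.8 145.9]
[ 41.4  15.4 145.8]
box centre in tool x -0.7132263631075944  y 1.3031286400266398
t 24.1 tcp [0.4114 0.2299 0.4239] xax [-0.163  0.987 -0.001] zax [-4.e-04 -7.e-04 -1.e+00] F [-0.2  0.1 -3.7] w 0.509 g 53.4 q6 0.29
shift mm [ 24.1 114.6 173.8] tool x yaw 99.4 turn az -0.2
```

```bash
python3 -m jog '[{"dx":6,"dy":28,"dz":20,"ax":0,"ay":0,"az":-0.1},{"dx":6,"dy":29,"dz":25,"ax":0,"ay":0,"az":0},{"dx":6,"dy":29,"dz":25,"ax":0,"ay":0,"az":0},{"dx":6,"dy":28,"dz":25,"ax":0,"ay":0,"az":0},{"dx":0,"dy":0,"dz":40,"ax":0,"ay":0,"az":0},{"dx":0,"dy":0,"dz":40,"ax":0,"ay":0,"az":0},{"dx":0,"dy":0,"dz":25,"ax":0,"ay":0,"az":0},{"dx":0,"dy":0,"dz":0,"ax":0,"ay":0,"az":0},{"dx":0,"dy":0,"dz":0,"ax":0,"ay":0,"az":0},{"dx":0,"dy":0,"dz":0,"ax":0,"ay":0,"az":0}]'; python3 -c "
from h import *
st(); go([.5205,.2723,.1889],99.6)"
```

```text
time: 24.93
tool_pos: [0.5207, 0.2735, 0.2261]
tcp_rot: [2.028, 2.398, 0.004]
wrist_force: [0.3, 0.7, -1.8]
width: 0.504
grip_force: 53.3
t 24.9333 tcp [0.5207 0.2735 0.2261] xax [-0.166  0.986  0.001] zax [ 0.0027  0.0012 -1.    ] F [ 0.3  0.7 -1.8] w 0.504 g 53.3 q6 0.27
shift mm [-1.2 -0.5 37.2] tool x yaw 99.5 turn az -0.1
```

```bash
python3 -m jog '[{"dx":-1.2,"dy":-0.6,"dz":12,"ax":0,"ay":0,"az":0},{"dx":0,"dy":0,"dz":12,"ax":0,"ay":0,"az":0},{"dx":0,"dy":0,"dz":9,"ax":0,"ay":0,"az":0},{"dx":0,"dy":0,"dz":0,"ax":0,"ay":0,"az":0},{"dx":0,"dy":0,"dz":0,"ax":0,"ay":0,"az":0},{"dx":0,"dy":0,"dz":0,"ax":0,"ay":0,"az":0}]'; python3 -c "
from h import *
st(); go([.5205,.2723,.1889],99.6)"
```

```text
time: 25.43
tool_pos: [0.519, 0.2723, 0.1912]
tcp_rot: [-2.028, -2.399, 0.0]
wrist_force: [-0.3, -0.0, -3.2]
width: 0.503
grip_force: 53.3
t 25.4333 tcp [0.519  0.2723 0.1912] xax [-0.167  0.986 -0.   ] zax [-1.e-04 -0.e+00 -1.e+00] F [-0.3 -0.  -3.2] w 0.503 g 53.3 q6 0.27
shift mm [-0.3  1.5  2.3] tool x yaw 99.6 turn az -0.0
```

```bash
python3 -m jog '[{"dx":0,"dy":0.8,"dz":1.2,"ax":0,"ay":0,"az":0},{"dx":0,"dy":0,"dz":1.2,"ax":0,"ay":0,"az":0},{"dx":0,"dy":0,"dz":0,"ax":0,"ay":0,"az":0},{"dx":0,"dy":0,"dz":0,"ax":0,"ay":0,"az":0},{"dx":0,"dy":0,"dz":0,"ax":0,"ay":0,"az":0}]'; python3 -c "
from h import *
st()"; python3 -m jog '[{"dx":0,"dy":0,"dz":0,"ax":0,"ay":0,"az":0},{"dx":0,"dy":0,"dz":0,"ax":0,"ay":0,"az":0},{"dx":0,"dy":0,"dz":0,"ax":0,"ay":0,"az":0},{"dx":0,"dy":0,"dz":0,"ax":0,"ay":0,"az":0},{"dx":0,"dy":0,"dz":0,"ax":0,"ay":0,"az":0},{"dx":0,"dy":0,"dz":-20,"ax":0,"ay":0,"az":0},{"dx":0,"dy":0,"dz":-30,"ax":0,"ay":0,"az":0},{"dx":0,"dy":0,"dz":-40,"ax":0,"ay":0,"az":0},{"dx":0,"dy":0,"dz":-40,"ax":0,"ay":0,"az":0},{"dx":0,"dy":0,"dz":-40,"ax":0,"ay":0,"az":0},{"dx":0,"dy":0,"dz":0,"ax":0,"ay":0,"az":0},{"dx":0,"dy":0,"dz":0,"ax":0,"ay":0,"az":0},{"dx":0,"dy":0,"dz":0,"ax":0,"ay":0,"az":0}]' 0.9; python3 -c "
from h import *
st(); c=shot('wrist','w12'); cv2.imwrite('pics/c8.png',cv2.resize(c['img'],(800,600),interpolation=2)[:,:,::-1])"
```

```text
time: 25.85
tool_pos: [0.5199, 0.2724, 0.1889]
tcp_rot: [2.028, 2.399, 0.0]
wrist_force: [-0.2, -0.5, -3.6]
width: 0.51
grip_force: 53.3
t 25.85 tcp [0.5199 0.2724 0.1889] xax [-0.167  0.986  0.   ] zax [ 2.e-04  1.e-04 -1.e+00] F [-0.2 -0.5 -3.6] w 0.51 g 53.3 q6 0.27
time: 26.93
tool_pos: [0.5196, 0.2723, 0.359]
tcp_rot: [2.028, 2.399, 0.001]
wrist_force: [0.2, -0.2, -0.8]
width: 0.899
grip_force: 0.0
t 26.9333 tcp [0.5196 0.2723 0.359 ] xax [-0.167  0.986  0.   ] zax [ 6.e-04  2.e-04 -1.e+00] F [ 0.2 -0.2 -0.8] w 0.899 g 0.0 q6 0.27
```

View pics/c8.png

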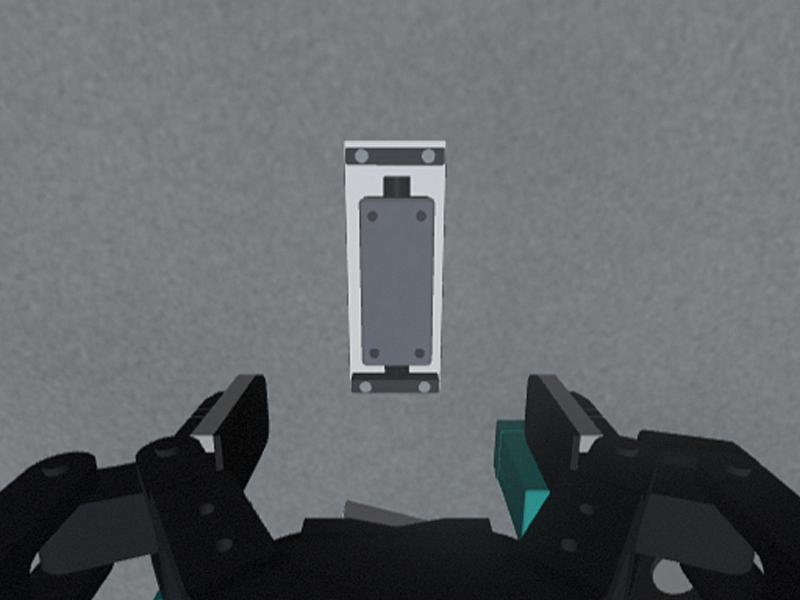

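The box lies on the bed between the stops. Its lid screws are at (372,216), (421,216), (419,352) and (374,353), and the stop rivets at (361,156), (428,156), (424,387) and (365,387). I'll check the centring numerically.

Run:
```python
from h import *
c=load('w12'); f=lambda P,z:np.array([onz(c,(p[0]/1.5625-.2,p[1]/1.5625-.2),z) for p in P])
S=f([(372,216),(421,216),(419,352.5),(374,353)],.043); V=f([(361,156),(428,156),(424,387),(365,387)],.022)
u=np.array([-.1668,.986]); v=np.array([.986,.1668]); d=S.mean(0)[:2]-V.mean(0)[:2]
a=lambda X:np.degrees(np.arctan2(*(X[0]+X[1]-X[2]-X[3])[1::-1]))
print(S.mean(0),V.mean(0),'along',d@u*1000,'across',d@v*1000,a(S),a(V), np.linalg.norm(V[0]-V[3]),np.linalg.norm(S[0]-S[3]))
go([.482,-.231,.295],84)
```

```text
[0.52059257 0.27164584 0.043     ] [0.51922958 0.27204196 0.022     ] along -0.6179207658586986 across 1.277841046223979 99.64344186434342 99.58373148946869 0.15044340712089538 0.08408066228767924
shift mm [-489.8 -120.4   63. ] tool x yaw 99.6 turn az 15.6
```

Centred within about a millimetre, with angles matching. Now back to the relay on the mat.

```bash
python3 -m jog '[{"dx":0,"dy":0,"dz":0,"ax":0,"ay":0,"az":5.2},{"dx":0,"dy":0,"dz":0,"ax":0,"ay":0,"az":5.2},{"dx":0,"dy":0,"dz":0,"ax":0,"ay":0,"az":5.2},{"dx":-36,"dy":1,"dz":0,"ax":0,"ay":0,"az":0},{"dx":-36,"dy":1,"dz":0,"ax":0,"ay":0,"az":0},{"dx":-36,"dy":1,"dz":0,"ax":0,"ay":0,"az":0},{"dx":-36,"dy":1,"dz":0,"ax":0,"ay":0,"az":0},{"dx":-36,"dy":1,"dz":0,"ax":0,"ay":0,"az":0},{"dx":-36,"dy":1,"dz":0,"ax":0,"ay":0,"az":0},{"dx":-36,"dy":1,"dz":0,"ax":0,"ay":0,"az":0},{"dx":-36,"dy":1,"dz":0,"ax":0,"ay":0,"az":0},{"dx":-36,"dy":1,"dz":0,"ax":0,"ay":0,"az":0},{"dx":-36,"dy":1,"dz":0,"ax":0,"ay":0,"az":0},{"dx":-36,"dy":1,"dz":0,"ax":0,"ay":0,"az":0},{"dx":-36,"dy":1,"dz":0,"ax":0,"ay":0,"az":0},{"dx":-36,"dy":1,"dz":20,"ax":0,"ay":0,"az":0},{"dx":-36,"dy":1.7,"dz":25,"ax":0,"ay":0,"az":0},{"dx":0,"dy":0,"dz":20,"ax":0,"ay":0,"az":0},{"dx":0,"dy":0,"dz":0,"ax":0,"ay":0,"az":0},{"dx":0,"dy":0,"dz":0,"ax":0,"ay":0,"az":0}]' 1; python3 -m jog '[{"dx":0,"dy":0,"dz":0,"ax":0,"ay":0,"az":0}]'; python3 -c "
from h import *
st(); go([.4815,-.2308,.2194],84)"
```

```text
time: 28.65
tool_pos: [0.4801, -0.2281, 0.2916]
tcp_rot: [-2.331, -2.095, 0.004]
wrist_force: [0.2, 0.3, -0.3]
width: 1.0
grip_force: 0.0
time: 28.73
tool_pos: [0.4816, -0.2279, 0.2944]
tcp_rot: [-2.333, -2.101, 0.001]
wrist_force: [-0.2, 0.6, 0.1]
width: 1.0
grip_force: 0.0
t 28.7333 tcp [ 0.4816 -0.2279  0.2944] xax [0.104 0.995 0.001] zax [-0.0017  0.0012 -1.    ] F [-0.2  0.6  0.1] w 1.0 g 0.0 q6 -0.38
shift mm [-3.   0.3 75. ] tool x yaw 84.0 turn az 0.0
```

```bash
python3 -m jog '[{"dx":-3,"dy":0.3,"dz":25,"ax":0,"ay":0,"az":0},{"dx":0,"dy":0,"dz":30,"ax":0,"ay":0,"az":0},{"dx":0,"dy":0,"dz":20,"ax":0,"ay":0,"az":0},{"dx":0,"dy":0,"dz":0,"ax":0,"ay":0,"az":0},{"dx":0,"dy":0,"dz":0,"ax":0,"ay":0,"az":0},{"dx":0,"dy":0,"dz":0,"ax":0,"ay":0,"az":0}]'; python3 -c "
from h import *
st(); go([.4815,-.2308,.2187],84)"
```

```text
time: 29.23
tool_pos: [0.483, -0.2314, 0.2221]
tcp_rot: [2.331, 2.101, 0.002]
wrist_force: [-0.2, -0.5, -0.4]
width: 1.0
grip_force: 0.0
t 29.2333 tcp [ 0.483  -0.2314  0.2221] xax [ 0.103  0.995 -0.001] zax [ 0.0028 -0.0015 -1.    ] F [-0.2 -0.5 -0.4] w 1.0 g 0.0 q6 -0.39
shift mm [ 0.4 -1.5  3.4] tool x yaw 84.1 turn az 0.1
```

```bash
python3 -m jog '[{"dx":0.4,"dy":-1.2,"dz":3,"ax":0,"ay":0,"az":0},{"dx":0,"dy":0,"dz":0,"ax":0,"ay":0,"az":0},{"dx":0,"dy":0,"dz":0,"ax":0,"ay":0,"az":0},{"dx":0,"dy":0,"dz":0,"ax":0,"ay":0,"az":0}]'; python3 -m jog '[{"dx":0,"dy":0,"dz":0,"ax":0,"ay":0,"az":0},{"dx":0,"dy":0,"dz":0,"ax":0,"ay":0,"az":0},{"dx":0,"dy":0,"dz":0,"ax":0,"ay":0,"az":0},{"dx":0,"dy":0,"dz":0,"ax":0,"ay":0,"az":0},{"dx":0,"dy":0,"dz":0,"ax":0,"ay":0,"az":0},{"dx":0,"dy":0,"dz":0,"ax":0,"ay":0,"az":0},{"dx":0,"dy":0,"dz":0,"ax":0,"ay":0,"az":0},{"dx":0,"dy":0,"dz":0,"ax":0,"ay":0,"az":0},{"dx":0,"dy":0,"dz":0,"ax":0,"ay":0,"az":0}]' 0 40;  python3 -m jog '[{"dx":0,"dy":0,"dz":-25,"ax":0,"ay":0,"az":0},{"dx":0,"dy":0,"dz":-25,"ax":0,"ay":0,"az":0},{"dx":0,"dy":0,"dz":0,"ax":0,"ay":0,"az":0}]'; python3 -c "
from h import *
st(); go([.5371,.049,.27],83.9)"
```

```text
time: 29.57
tool_pos: [0.4809, -0.2313, 0.2179]
tcp_rot: [2.334, 2.101, 0.001]
wrist_force: [-0.2, -0.4, 0.2]
width: 1.002
grip_force: 0.0
time: 30.32
tool_pos: [0.4806, -0.2311, 0.2171]
tcp_rot: [2.335, 2.102, 0.0]
wrist_force: [0.1, 0.3, 1.5]
width: 0.464
grip_force: 42.9
time: 30.57
tool_pos: [0.4823, -0.232, 0.2711]
tcp_rot: [2.33, 2.097, 0.004]
wrist_force: [2.1, 0.1, -0.8]
width: 0.46
grip_force: 42.7
t 30.5667 tcp [ 0.4823 -0.232   0.2711] xax [ 0.105  0.995 -0.003] zax [ 0.0063 -0.0033 -1.    ] F [ 2.1  0.1 -0.8] w 0.46 g 42.7 q6 -0.39
shift mm [285.2  25.1   0.5] tool x yaw 84.0 turn az 0.1
```

```bash
python3 -m jog '[{"dx":20,"dy":2,"dz":0,"ax":0,"ay":0,"az":0},{"dx":36,"dy":3.2,"dz":0,"ax":0,"ay":0,"az":0},{"dx":36,"dy":3.2,"dz":0,"ax":0,"ay":0,"az":0},{"dx":36,"dy":3.2,"dz":0,"ax":0,"ay":0,"az":0},{"dx":36,"dy":3.2,"dz":0,"ax":0,"ay":0,"az":0},{"dx":36,"dy":3.2,"dz":0,"ax":0,"ay":0,"az":0},{"dx":36,"dy":3.2,"dz":0,"ax":0,"ay":0,"az":0},{"dx":36,"dy":3.2,"dz":0,"ax":0,"ay":0,"az":0},{"dx":13,"dy":1,"dz":0,"ax":0,"ay":0,"az":0},{"dx":0,"dy":0,"dz":15,"ax":0,"ay":0,"az":0},{"dx":0,"dy":0,"dz":15,"ax":0,"ay":0,"az":0},{"dx":0,"dy":0,"dz":10,"ax":0,"ay":0,"az":0},{"dx":0,"dy":0,"dz":0,"ax":0,"ay":0,"az":0},{"dx":0,"dy":0,"dz":0,"ax":0,"ay":0,"az":0},{"dx":0,"dy":0,"dz":0,"ax":0,"ay":0,"az":0}]'; python3 -c "
from h import *
st(); go([.5373,.0487,.2181],83.9)"
```

```text
time: 31.82
tool_pos: [0.5358, 0.0492, 0.2271]
tcp_rot: [2.336, 2.101, 0.0]
wrist_force: [-0.4, -0.6, -2.2]
width: 0.459
grip_force: 42.5
t 31.8167 tcp [0.5358 0.0492 0.2271] xax [ 0.105  0.994 -0.   ] zax [ 1.e-04 -1.e-04 -1.e+00] F [-0.4 -0.6 -2.2] w 0.459 g 42.5 q6 0.15
shift mm [-0.4  1.5  9. ] tool x yaw 83.9 turn az 0.0
```

```bash
python3 -m jog '[{"dx":-0.4,"dy":1.5,"dz":4,"ax":0,"ay":0,"az":0},{"dx":0,"dy":0,"dz":3.5,"ax":0,"ay":0,"az":0},{"dx":0,"dy":0,"dz":0,"ax":0,"ay":0,"az":0},{"dx":0,"dy":0,"dz":0,"ax":0,"ay":0,"az":0},{"dx":0,"dy":0,"dz":0,"ax":0,"ay":0,"az":0},{"dx":0,"dy":0,"dz":0,"ax":0,"ay":0,"az":0}]'; python3 -c "
from h import *
st(); go([.5373,.0487,.2181],83.9)"
```

```text
time: 32.32
tool_pos: [0.5372, 0.0491, 0.2197]
tcp_rot: [2.335, 2.102, 0.0]
wrist_force: [0.1, -0.5, -2.6]
width: 0.464
grip_force: 42.6
t 32.3167 tcp [0.5372 0.0491 0.2197] xax [0.105 0.994 0.   ] zax [ 4.e-04  0.e+00 -1.e+00] F [ 0.1 -0.5 -2.6] w 0.464 g 42.6 q6 0.15
shift mm [-0.4  0.1  1.6] tool x yaw 84.0 turn az 0.1
```

```bash
python3 -m jog '[{"dx":-0.3,"dy":0,"dz":1.4,"ax":0,"ay":0,"az":0},{"dx":0,"dy":0,"dz":0,"ax":0,"ay":0,"az":0},{"dx":0,"dy":0,"dz":0,"ax":0,"ay":0,"az":0},{"dx":0,"dy":0,"dz":0,"ax":0,"ay":0,"az":0}]'; python3 -m jog '[{"dx":0,"dy":0,"dz":0,"ax":0,"ay":0,"az":0},{"dx":0,"dy":0,"dz":0,"ax":0,"ay":0,"az":0},{"dx":0,"dy":0,"dz":0,"ax":0,"ay":0,"az":0},{"dx":0,"dy":0,"dz":0,"ax":0,"ay":0,"az":0},{"dx":0,"dy":0,"dz":0,"ax":0,"ay":0,"az":0},{"dx":0,"dy":0,"dz":-20,"ax":0,"ay":0,"az":0},{"dx":0,"dy":0,"dz":-30,"ax":0,"ay":0,"az":0},{"dx":0,"dy":0,"dz":-25,"ax":0,"ay":0,"az":0}]' 1;python3 -m jog '[{"dx":-19,"dy":-0.9,"dz":0,"ax":0,"ay":0,"az":0},{"dx":-36,"dy":-2,"dz":0,"ax":0,"ay":0,"az":0},{"dx":-36,"dy":-2,"dz":0,"ax":0,"ay":0,"az":0},{"dx":-36,"dy":-2,"dz":0,"ax":0,"ay":0,"az":0},{"dx":-36,"dy":-2,"dz":0,"ax":0,"ay":0,"az":0},{"dx":-36,"dy":-2,"dz":0,"ax":0,"ay":0,"az":0},{"dx":-36,"dy":-2,"dz":0,"ax":0,"ay":0,"az":0},{"dx":-36,"dy":-2,"dz":0,"ax":0,"ay":0,"az":0},{"dx":-36,"dy":-2,"dz":0,"ax":0,"ay":0,"az":0},{"dx":-36,"dy":-2,"dz":0,"ax":0,"ay":0,"az":0},{"dx":-14,"dy":0,"dz":0,"ax":0,"ay":0,"az":0},{"dx":0,"dy":0,"dz":0,"ax":0,"ay":0,"az":0},{"dx":0,"dy":0,"dz":0,"ax":0,"ay":0,"az":0},{"dx":0,"dy":0,"dz":0,"ax":0,"ay":0,"az":0}]'; python3 -c "
from h import *
st(); go([.4811,-.3043,.2183],84)"
```

```text
time: 32.65
tool_pos: [0.5371, 0.0489, 0.2182]
tcp_rot: [2.335, 2.102, 0.0]
wrist_force: [-0.0, 0.2, -1.5]
width: 0.463
grip_force: 42.8
time: 33.32
tool_pos: [0.5368, 0.0488, 0.2937]
tcp_rot: [-2.334, -2.101, 0.002]
wrist_force: [1.4, 1.0, -1.1]
width: 1.002
grip_force: 0.0
time: 34.48
tool_pos: [0.4809, -0.3032, 0.2928]
tcp_rot: [-2.334, -2.101, -0.001]
wrist_force: [-0.1, 0.4, 0.2]
width: 1.0
grip_force: 0.0
t 34.4833 tcp [ 0.4809 -0.3032  0.2928] xax [0.105 0.995 0.001] zax [-5.0e-04  1.2e-03 -1.0e+00] F [-0.1  0.4  0.2] w 1.0 g 0.0 q6 -0.5
shift mm [-1.1  0.3 74.5] tool x yaw 84.0 turn az -0.0
```

```bash
python3 -m jog '[{"dx":-1,"dy":-0.7,"dz":25,"ax":0,"ay":0,"az":0},{"dx":0,"dy":0,"dz":30,"ax":0,"ay":0,"az":0},{"dx":0,"dy":0,"dz":19,"ax":0,"ay":0,"az":0},{"dx":0,"dy":0,"dz":0,"ax":0,"ay":0,"az":0},{"dx":0,"dy":0,"dz":0,"ax":0,"ay":0,"az":0},{"dx":0,"dy":0,"dz":0,"ax":0,"ay":0,"az":0}]'; python3 -c "
from h import *
st(); go([.4811,-.3043,.2183],84)"
```

```text
time: 34.98
tool_pos: [0.481, -0.3045, 0.2203]
tcp_rot: [2.332, 2.103, 0.001]
wrist_force: [-0.1, -0.1, 0.9]
width: 0.998
grip_force: 0.0
t 34.9833 tcp [ 0.481  -0.3045  0.2203] xax [ 0.103  0.995 -0.001] zax [ 1.2e-03 -7.0e-04 -1.0e+00] F [-0.1 -0.1  0.9] w 0.998 g 0.0 q6 -0.5
shift mm [0.2 0.1 2. ] tool x yaw 84.1 turn az 0.1
```

```bash
python3 -m jog '[{"dx":0,"dy":0,"dz":1,"ax":0,"ay":0,"az":0},{"dx":0,"dy":0,"dz":0,"ax":0,"ay":0,"az":0},{"dx":0,"dy":0,"dz":0,"ax":0,"ay":0,"az":0},{"dx":0,"dy":0,"dz":0,"ax":0,"ay":0,"az":0},{"dx":0,"dy":0,"dz":0,"ax":0,"ay":0,"az":0},{"dx":0,"dy":0,"dz":0,"ax":0,"ay":0,"az":0},{"dx":0,"dy":0,"dz":0,"ax":0,"ay":0,"az":0},{"dx":0,"dy":0,"dz":0,"ax":0,"ay":0,"az":0},{"dx":0,"dy":0,"dz":0,"ax":0,"ay":0,"az":0},{"dx":0,"dy":0,"dz":0,"ax":0,"ay":0,"az":0}]' 0 50;  python3 -m jog '[{"dx":0,"dy":0,"dz":-25,"ax":0,"ay":0,"az":0},{"dx":0,"dy":0,"dz":-25,"ax":0,"ay":0,"az":0},{"dx":0,"dy":0,"dz":0,"ax":0,"ay":0,"az":0},{"dx":0,"dy":0,"dz":0,"ax":0,"ay":0,"az":0}]'; python3 -c "
from h import *
st(); go([.530,-.0160,.27],84)"
```

```text
time: 35.82
tool_pos: [0.4805, -0.3055, 0.2189]
tcp_rot: [2.334, 2.101, 0.0]
wrist_force: [0.4, -0.2, 5.6]
width: 0.313
grip_force: 49.6
time: 36.15
tool_pos: [0.4805, -0.3054, 0.2688]
tcp_rot: [2.333, 2.1, 0.001]
wrist_force: [-0.5, 0.4, -2.3]
width: 0.319
grip_force: 50.0
t 36.15 tcp [ 0.4805 -0.3054  0.2688] xax [ 0.105  0.994 -0.001] zax [ 0.002  -0.0014 -1.    ] F [-0.5  0.4 -2.3] w 0.319 g 50.0 q6 -0.51
shift mm [293.   18.9  -1.5] tool x yaw 84.0 turn az -0.0
```

```bash
python3 -m jog '[{"dx":20,"dy":1.4,"dz":0,"ax":0,"ay":0,"az":0},{"dx":37,"dy":2.4,"dz":0,"ax":0,"ay":0,"az":0},{"dx":37,"dy":2.4,"dz":0,"ax":0,"ay":0,"az":0},{"dx":37,"dy":2.4,"dz":0,"ax":0,"ay":0,"az":0},{"dx":37,"dy":2.4,"dz":0,"ax":0,"ay":0,"az":0},{"dx":37,"dy":2.4,"dz":0,"ax":0,"ay":0,"az":0},{"dx":37,"dy":2.4,"dz":0,"ax":0,"ay":0,"az":0},{"dx":37,"dy":2.4,"dz":0,"ax":0,"ay":0,"az":0},{"dx":13,"dy":1,"dz":0,"ax":0,"ay":0,"az":0},{"dx":0,"dy":0,"dz":15,"ax":0,"ay":0,"az":0},{"dx":0,"dy":0,"dz":15,"ax":0,"ay":0,"az":0},{"dx":0,"dy":0,"dz":12,"ax":0,"ay":0,"az":0},{"dx":0,"dy":0,"dz":0,"ax":0,"ay":0,"az":0},{"dx":0,"dy":0,"dz":0,"ax":0,"ay":0,"az":0},{"dx":0,"dy":0,"dz":0,"ax":0,"ay":0,"az":0}]'; python3 -c "
from h import *
st(); go([.530,-.0169,.2199],84)"
```

```text
time: 37.4
tool_pos: [0.5297, -0.0172, 0.2258]
tcp_rot: [-2.335, -2.101, 0.001]
wrist_force: [0.4, 0.4, -2.5]
width: 0.317
grip_force: 49.9
t 37.4 tcp [ 0.5297 -0.0172  0.2258] xax [ 0.105  0.994 -0.   ] zax [-7.e-04 -0.e+00 -1.e+00] F [ 0.4  0.4 -2.5] w 0.317 g 49.9 q6 0.03
shift mm [0.3 0.2 5.9] tool x yaw 83.9 turn az -0.1
```

```bash
python3 -m jog '[{"dx":0.3,"dy":0,"dz":3,"ax":0,"ay":0,"az":0},{"dx":0,"dy":0,"dz":2.5,"ax":0,"ay":0,"az":0},{"dx":0,"dy":0,"dz":0,"ax":0,"ay":0,"az":0},{"dx":0,"dy":0,"dz":0,"ax":0,"ay":0,"az":0},{"dx":0,"dy":0,"dz":0,"ax":0,"ay":0,"az":0},{"dx":0,"dy":0,"dz":0,"ax":0,"ay":0,"az":0}]'; python3 -c "
from h import *
st(); go([.530,-.0169,.2199],84)"
```

```text
time: 37.9
tool_pos: [0.5299, -0.0165, 0.2209]
tcp_rot: [2.335, 2.102, 0.001]
wrist_force: [0.6, -0.1, -2.9]
width: 0.317
grip_force: 49.9
t 37.9 tcp [ 0.5299 -0.0165  0.2209] xax [0.105 0.994 0.   ] zax [ 5.e-04 -0.e+00 -1.e+00] F [ 0.6 -0.1 -2.9] w 0.317 g 49.9 q6 0.03
shift mm [-0.4  0.1  1. ] tool x yaw 84.0 turn az -0.0
```

```bash
python3 -m jog '[{"dx":-0.4,"dy":0,"dz":1,"ax":0,"ay":0,"az":0},{"dx":0,"dy":0,"dz":0,"ax":0,"ay":0,"az":0},{"dx":0,"dy":0,"dz":0,"ax":0,"ay":0,"az":0},{"dx":0,"dy":0,"dz":0,"ax":0,"ay":0,"az":0}]'; python3 -m jog '[{"dx":0,"dy":0,"dz":0,"ax":0,"ay":0,"az":0},{"dx":0,"dy":0,"dz":0,"ax":0,"ay":0,"az":0},{"dx":0,"dy":0,"dz":0,"ax":0,"ay":0,"az":0},{"dx":0,"dy":0,"dz":0,"ax":0,"ay":0,"az":0},{"dx":0,"dy":0,"dz":0,"ax":0,"ay":0,"az":0},{"dx":0,"dy":0,"dz":-20,"ax":0,"ay":0,"az":0},{"dx":0,"dy":0,"dz":-30,"ax":0,"ay":0,"az":0},{"dx":0,"dy":0,"dz":-25,"ax":0,"ay":0,"az":0}]' 1;python3 -m jog '[{"dx":-19,"dy":-0.6,"dz":0,"ax":0,"ay":0,"az":0},{"dx":-37,"dy":-0.9,"dz":0,"ax":0,"ay":0,"az":0},{"dx":-37,"dy":-0.9,"dz":0,"ax":0,"ay":0,"az":0},{"dx":-37,"dy":-0.9,"dz":0,"ax":0,"ay":0,"az":0},{"dx":-37,"dy":-0.9,"dz":0,"ax":0,"ay":0,"az":0},{"dx":-37,"dy":-0.9,"dz":0,"ax":0,"ay":0,"az":0},{"dx":-37,"dy":-0.9,"dz":0,"ax":0,"ay":0,"az":0},{"dx":-37,"dy":-0.9,"dz":0,"ax":0,"ay":0,"az":0},{"dx":-37,"dy":-0.9,"dz":0,"ax":0,"ay":0,"az":0},{"dx":-37,"dy":-0.9,"dz":0,"ax":0,"ay":0,"az":0},{"dx":-14,"dy":0,"dz":0,"ax":0,"ay":0,"az":0},{"dx":0,"dy":0,"dz":0,"ax":0,"ay":0,"az":0},{"dx":0,"dy":0,"dz":0,"ax":0,"ay":0,"az":0},{"dx":0,"dy":0,"dz":0,"ax":0,"ay":0,"az":0}]'; python3 -c "
from h import *
st(); go([.4832,-.3791,.217],84)"
```

```text
time: 38.23
tool_pos: [0.5301, -0.0169, 0.22]
tcp_rot: [2.334, 2.101, 0.001]
wrist_force: [-0.3, 1.1, -0.7]
width: 0.312
grip_force: 50.3
time: 38.9
tool_pos: [0.5294, -0.0168, 0.2951]
tcp_rot: [-2.334, -2.101, 0.002]
wrist_force: [0.4, -0.0, 0.1]
width: 1.002
grip_force: 0.0
time: 40.07
tool_pos: [0.4828, -0.3789, 0.2942]
tcp_rot: [-2.333, -2.101, -0.001]
wrist_force: [-0.3, 0.2, 0.0]
width: 0.998
grip_force: 0.0
t 40.0667 tcp [ 0.4828 -0.3789  0.2942] xax [0.105 0.995 0.001] zax [-7.0e-04  1.4e-03 -1.0e+00] F [-0.3  0.2  0. ] w 0.998 g 0.0 q6 -0.6
shift mm [-0.3  0.5 77.2] tool x yaw 84.0 turn az 0.0
```

```bash
python3 -m jog '[{"dx":0,"dy":-0.3,"dz":25,"ax":0,"ay":0,"az":0},{"dx":0,"dy":0,"dz":30,"ax":0,"ay":0,"az":0},{"dx":0,"dy":0,"dz":20,"ax":0,"ay":0,"az":0},{"dx":0,"dy":0,"dz":0,"ax":0,"ay":0,"az":0},{"dx":0,"dy":0,"dz":0,"ax":0,"ay":0,"az":0},{"dx":0,"dy":0,"dz":0,"ax":0,"ay":0,"az":0}]'; python3 -c "
from h import *
st(); go([.4832,-.3791,.217],84)"
```

```text
time: 40.57
tool_pos: [0.4834, -0.3792, 0.2208]
tcp_rot: [2.332, 2.103, 0.0]
wrist_force: [0.2, -0.7, 0.8]
width: 1.002
grip_force: 0.0
t 40.5667 tcp [ 0.4834 -0.3792  0.2208] xax [ 0.103  0.995 -0.001] zax [ 1.1e-03 -8.0e-04 -1.0e+00] F [ 0.2 -0.7  0.8] w 1.002 g 0.0 q6 -0.6
shift mm [ 0.1 -0.2  3.8] tool x yaw 84.1 turn az 0.1
```

```bash
python3 -m jog '[{"dx":0,"dy":0,"dz":3,"ax":0,"ay":0,"az":0},{"dx":0,"dy":0,"dz":0,"ax":0,"ay":0,"az":0},{"dx":0,"dy":0,"dz":0,"ax":0,"ay":0,"az":0},{"dx":0,"dy":0,"dz":0,"ax":0,"ay":0,"az":0},{"dx":0,"dy":0,"dz":0,"ax":0,"ay":0,"az":0},{"dx":0,"dy":0,"dz":0,"ax":0,"ay":0,"az":0},{"dx":0,"dy":0,"dz":0,"ax":0,"ay":0,"az":0},{"dx":0,"dy":0,"dz":0,"ax":0,"ay":0,"az":0},{"dx":0,"dy":0,"dz":0,"ax":0,"ay":0,"az":0},{"dx":0,"dy":0,"dz":0,"ax":0,"ay":0,"az":0}]' 0 40;  python3 -m jog '[{"dx":0,"dy":0,"dz":-25,"ax":0,"ay":0,"az":0},{"dx":0,"dy":0,"dz":-25,"ax":0,"ay":0,"az":0},{"dx":0,"dy":0,"dz":0,"ax":0,"ay":0,"az":0},{"dx":0,"dy":0,"dz":0,"ax":0,"ay":0,"az":0}]'; python3 -c "
from h import *
st(); go([.5249,-.0764,.27],84)"
```

```text
time: 41.4
tool_pos: [0.4829, -0.3803, 0.2178]
tcp_rot: [2.334, 2.101, 0.001]
wrist_force: [-0.1, 0.5, 4.9]
width: 0.453
grip_force: 40.4
time: 41.73
tool_pos: [0.483, -0.3805, 0.2682]
tcp_rot: [2.332, 2.099, 0.001]
wrist_force: [0.1, 0.7, -0.6]
width: 0.454
grip_force: 40.8
t 41.7333 tcp [ 0.483  -0.3805  0.2682] xax [ 0.105  0.994 -0.002] zax [ 0.0027 -0.0025 -1.    ] F [ 0.1  0.7 -0.6] w 0.454 g 40.8 q6 -0.6
shift mm [306.8   9.7  -2.4] tool x yaw 84.0 turn az -0.0
```

```bash
python3 -m jog '[{"dx":20,"dy":0.7,"dz":0,"ax":0,"ay":0,"az":0},{"dx":38,"dy":1.2,"dz":0,"ax":0,"ay":0,"az":0},{"dx":38,"dy":1.2,"dz":0,"ax":0,"ay":0,"az":0},{"dx":38,"dy":1.2,"dz":0,"ax":0,"ay":0,"az":0},{"dx":38,"dy":1.2,"dz":0,"ax":0,"ay":0,"az":0},{"dx":38,"dy":1.2,"dz":0,"ax":0,"ay":0,"az":0},{"dx":38,"dy":1.2,"dz":0,"ax":0,"ay":0,"az":0},{"dx":38,"dy":1.2,"dz":0,"ax":0,"ay":0,"az":0},{"dx":19,"dy":0.7,"dz":0,"ax":0,"ay":0,"az":0},{"dx":0,"dy":0,"dz":15,"ax":0,"ay":0,"az":0},{"dx":0,"dy":0,"dz":15,"ax":0,"ay":0,"az":0},{"dx":0,"dy":0,"dz":13,"ax":0,"ay":0,"az":0},{"dx":0,"dy":0,"dz":0,"ax":0,"ay":0,"az":0},{"dx":0,"dy":0,"dz":0,"ax":0,"ay":0,"az":0},{"dx":0,"dy":0,"dz":0,"ax":0,"ay":0,"az":0}]'; python3 -c "
from h import *
st(); go([.5249,-.0776,.2188],84)"
```

```text
time: 42.98
tool_pos: [0.5238, -0.0777, 0.2231]
tcp_rot: [-2.334, -2.101, 0.001]
wrist_force: [0.3, -0.7, -1.2]
width: 0.457
grip_force: 40.8
t 42.9833 tcp [ 0.5238 -0.0777  0.2231] xax [0.105 0.994 0.   ] zax [-1.5e-03  3.0e-04 -1.0e+00] F [ 0.3 -0.7 -1.2] w 0.457 g 40.8 q6 -0.09
shift mm [0.2 1.1 4.3] tool x yaw 84.0 turn az -0.0
```

```bash
python3 -m jog '[{"dx":0,"dy":0.8,"dz":2,"ax":0,"ay":0,"az":0},{"dx":0,"dy":0,"dz":2,"ax":0,"ay":0,"az":0},{"dx":0,"dy":0,"dz":0,"ax":0,"ay":0,"az":0},{"dx":0,"dy":0,"dz":0,"ax":0,"ay":0,"az":0},{"dx":0,"dy":0,"dz":0,"ax":0,"ay":0,"az":0},{"dx":0,"dy":0,"dz":0,"ax":0,"ay":0,"az":0}]'; python3 -c "
from h import *
st(); go([.5249,-.0776,.2188],84)"
```

```text
time: 43.48
tool_pos: [0.525, -0.0777, 0.2199]
tcp_rot: [2.335, 2.102, 0.0]
wrist_force: [0.2, 1.0, -0.5]
width: 0.457
grip_force: 40.8
t 43.4833 tcp [ 0.525  -0.0777  0.2199] xax [ 0.105  0.994 -0.   ] zax [ 4.e-04 -1.e-04 -1.e+00] F [ 0.2  1.  -0.5] w 0.457 g 40.8 q6 -0.09
shift mm [ 0.1 -0.2  1.1] tool x yaw 84.0 turn az -0.0
```

```bash
python3 -m jog '[{"dx":0,"dy":0,"dz":1.1,"ax":0,"ay":0,"az":0},{"dx":0,"dy":0,"dz":0,"ax":0,"ay":0,"az":0},{"dx":0,"dy":0,"dz":0,"ax":0,"ay":0,"az":0},{"dx":0,"dy":0,"dz":0,"ax":0,"ay":0,"az":0}]'; python3 -m jog '[{"dx":0,"dy":0,"dz":0,"ax":0,"ay":0,"az":0},{"dx":0,"dy":0,"dz":0,"ax":0,"ay":0,"az":0},{"dx":0,"dy":0,"dz":0,"ax":0,"ay":0,"az":0},{"dx":0,"dy":0,"dz":0,"ax":0,"ay":0,"az":0},{"dx":0,"dy":0,"dz":0,"ax":0,"ay":0,"az":0},{"dx":0,"dy":0,"dz":-20,"ax":0,"ay":0,"az":0},{"dx":0,"dy":0,"dz":-30,"ax":0,"ay":0,"az":0},{"dx":0,"dy":0,"dz":-25,"ax":0,"ay":0,"az":0},{"dx":0,"dy":0,"dz":-35,"ax":0,"ay":0,"az":0},{"dx":30,"dy":8,"dz":-35,"ax":0,"ay":0,"az":0},{"dx":30,"dy":8,"dz":-35,"ax":0,"ay":0,"az":0},{"dx":20,"dy":8,"dz":-10,"ax":0,"ay":0,"az":0},{"dx":0,"dy":0,"dz":0,"ax":0,"ay":0,"az":0},{"dx":0,"dy":0,"dz":0,"ax":0,"ay":0,"az":0},{"dx":0,"dy":0,"dz":0,"ax":0,"ay":0,"az":0},{"dx":0,"dy":0,"dz":0,"ax":0,"ay":0,"az":0}]' 1; python3 -c "
from h import *
st(); c=shot('wrist','w13'); s=shot('side','s13')
p=proj(c,[.57,-.02,.05]).astype(int); print(p); x0,y0=p[0]-100,max(p[1]-110,0); print(x0,y0)
cv2.imwrite('pics/c9.png',np.hstack([cv2.resize(c['img'][y0:y0+220,x0:x0+160],(436,600),interpolation=2),cv2.resize(s['img'][100:320,170:303],(363,600),interpolation=2)])[:,:,::-1])"
```

```text
time: 43.82
tool_pos: [0.5252, -0.0778, 0.2188]
tcp_rot: [2.334, 2.101, 0.001]
wrist_force: [0.6, -1.5, 1.2]
width: 0.454
grip_force: 40.9
time: 45.15
tool_pos: [0.554, -0.0076, 0.3991]
tcp_rot: [-2.334, -2.1, 0.004]
wrist_force: [0.3, -0.4, -0.9]
width: 1.0
grip_force: 0.0
t 45.15 tcp [ 0.554  -0.0076  0.3991] xax [ 0.105  0.994 -0.001] zax [-3.3e-03 -2.0e-04 -1.0e+00] F [ 0.3 -0.4 -0.9] w 1.0 g 0.0 q6 0.05
[270 185]
170 75
```

View pics/c9.png

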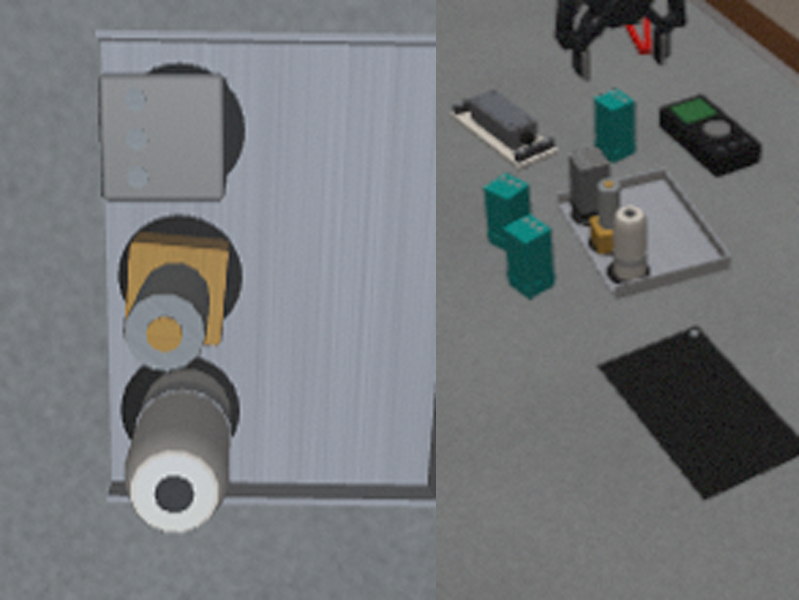

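All three stand upright on their spots. The relay top is at (163,136), the valve stem at (164,334) and the filter top at (174,494) in the left panel. The box is in the cradle, and the meter is in place. A last numeric check of the positions follows.

Run:
```python
from h import *
c=load('w13'); f=lambda p,z:onz(c,(170+p[0]/2.727-.3,75+p[1]/2.727-.3),z)
print('relay',np.mean([f(p,.09) for p in [(101,73),(223,73),(222,199),(106,198)]],0).round(4),'was .5372 .0475')
print('valve',f((164,334),.092).round(4),'was .5300 -.0166'); print('filter',f((174,494),.09).round(4),'was .5249 -.0767')
a,b=load('s1'),load('s13')
d=np.abs(a['img'].astype(int)-b['img']).max(2)>60
n,l,s,ce=cv2.connectedComponentsWithStats(np.uint8(d)); print([(s[i].tolist()) for i in range(1,n) if s[i][4]>12])
```

```text
relay [0.5387 0.0473 0.09  ] was .5372 .0475
valve [ 0.5311 -0.017   0.092 ] was .5300 -.0166
filter [ 0.5271 -0.0768  0.09  ] was .5249 -.0767
[[0, 0, 41, 129, 2699], [64, 0, 23, 12, 226], [90, 0, 21, 5, 48], [212, 0, 6, 6, 27], [199, 2, 6, 10, 39], [247, 2, 12, 7, 17], [235, 5, 11, 12, 36], [228, 9, 6, 10, 36], [245, 9, 13, 24, 214], [234, 18, 4, 12, 19], [82, 26, 11, 11, 32], [71, 28, 10, 13, 28], [246, 34, 7, 38, 121], [27, 52, 8, 15, 38], [214, 74, 48, 54, 1094], [234, 74, 9, 2, 13], [41, 117, 10, 11, 32], [12, 126, 52, 21, 320], [183, 136, 24, 19, 234], [0, 149, 6, 6, 20], [70, 148, 5, 8, 20], [0, 150, 24, 50, 657], [74, 151, 14, 41, 404], [72, 166, 2, 12, 17], [25, 170, 40, 27, 136], [247, 183, 11, 11, 89]]
```

```bash
python3 -c "
from workcell import bot
print(bot.finish_job())"
```

```text
the job is handed in; nothing more can be done
None
```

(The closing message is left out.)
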